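# Reset the tripped breaker in a bench power box

### The arm

A 7-joint arm with a two-finger parallel gripper is mounted at the origin on a cart in front of the work surface, level with it; the furniture and walls round the work are solid. World frame = base frame: x ahead of the robot, y to its left, z up, the work surface at z = 0. Lengths are in mm, angles in rad, forces in N, time in s.
With the tool pointing down it reaches from about 400 to 925 mm from the base axis. Payload 4.1 kg.
Tool frame: the origin (TCP) lies between the finger pads; the fingertips stand 14 mm ahead of it and the grasp point (between the pads) lies 5 mm behind it; z points along the fingers, y is the direction in which the jaws open and shut (so a half turn about z gives the same grasp; the last joint's range is limited). The gripper opens to 85 mm and grips with 20 to 120 N. Pads are 22 mm wide; open, the fingers measure 114 mm over their backs; the gripper's body (76 mm by 85 mm) begins 54 mm behind the grasp point. The pads swing forward as they close: fully open they stand 13 mm farther back than shut.
Start: joints at [1.117, 0.398, 0.045, 1.537, -0.019, 1.207, -0.051], TCP at [225.849, -609.535, 245.347] pointing down, gripper open.
Joint ranges: [-2.82, 2.82], [-0.49, 2.23], [-1.37, 1.46], [0, 2.46], [-1.36, 4.5], [0.23, 2], [-2.94, 2.94]. Speed limits (rad/s): [2.57, 2.57, 3.14, 3.14, 3.14, 3.14, 3.14].

### API

Orientations are given as a unit quaternion [w, x, y, z].
In Python, from rig import sensors, vision, manip gives the robot as it stands. The module is installed in compiled form; this text tells all that it offers.
- The arm moves only by the tool step_arm, never from a script. Its argument "commands" is a list of rows, each an object of numbers: "x", "y", "z": the shift along the world's x, y, z in m; "ax", "ay", "az": the turn, a rotation vector about the world's x, y, z in degrees; "gripper": the finger opening in m, from 0 to 0.0854. A call has 1 to 5 rows; each row shifts and turns the commanded pose from where the row before left it; what a row does not reach is not made up. A row lasts 1/10 s, in which the tool goes at most 50 mm and 8.59 degrees, less where a joint would pass 70% of its speed; a pose out of reach is approached as far as the arm can. A call is refused whole if a number of a shift passes 0.05 or a number of a turn 8.59, either way. A call with a gripper value outside its range is refused whole. The fingers move at their own pace and stop on an object; the grip force is fixed at half the most. Time passes only in rows, so rows that do not move let the fingers close. It gives the time, the measured TCP pose, the force and the opening at its end, in the units of the state.
- sensors.state(): the state, without advancing time (a new reading comes with each control period).
- vision.read_camera(name): name is "side" or "top" or "wrist"; returns a dict with "color" (384x512x3 uint8, red, green, blue), "depth" (384x512 float32, mm along the optical axis (not along the pixel's ray), 0 where there is no reading), "fx", "fy", "cx", "cy" (pixels), "R" (3x3) and "t" (3): a world point X has camera coordinates R X + t. Camera axes: x right, y down, z forward; pixel columns grow to the right and rows downward; lengths in mm; the calibration is good to about 2 mm. A picture is of the moment at which its call begins.
- manip.sign_off(): hands the job in, once; it reports no verdict.
Trained networks look in a picture, given as the dict that the camera call returned (one of the last four; its "shot" number tells which), for a name from the list of things; names that differ only in an ending like _2 or _b are one class to them, and where a whole thing is asked for, a point or a joint stands for the part that bears it (a point fixed in the world has none). Each returns a list of dicts, best first, with "confidence" (0 to 1); they miss things now and then, are a little off and sometimes report something else, mostly with a low value. They report only what shows in the picture. A call takes as long as a camera call.
- vision.recognise(target, picture): "xy" ([column, row] in pixels, amid what is visible of it).
- vision.landmark_of(target, picture): "xy" ([column, row] in pixels: a listed point, or the origin of a listed thing).
The state is a dict: "time_s": time; "joint_pos": joint angles; "joint_velocities": joint speeds; "joint_efforts": joint torques, N m; "tcp_pos": TCP position; "tool_rot": TCP orientation; "force": force on the tool from outside, world axes, zero at the start; "wrist_torque": the same for the moment, N m; "width": opening from 0.0 (shut) to 1.0 (fully open).
Only numpy, scipy, OpenCV 4.12 (cv2) and the standard library are available. Lean on these libraries where they do the work, as an engineer would, in place of code of your own. Each camera call takes 0.05 s, during which the arm holds its last target.

### The job

One of the three breakers inside the grey bench power box has tripped and its red button has popped out, showing a white sleeve. Release the lid by turning its black wing knob a quarter turn anticlockwise, lift the lid until its gas strut carries it fully up by itself, then push the popped-out button back in until it stays down. Leave the lid standing open, let go of everything, and do not shift the tools and parts lying on the bench.

Things in the scene. Friction and masses are not known exactly. Their poses are not given: they have to be found in the camera images.
- enclosure: Grey power box with sloping front, fixed. 210 deep (x, to its back), 260 wide (y, to its left), front wall 75 high, ledge at the back 186 high; origin: centre of its underside, z up. The slope rises 35 deg from front wall to ledge and carries the lid. Under the lid, 30 mm below the slope and parallel to it, lies a panel: three breakers in a row along y, 55 apart, 95 down the slope from the hinge.
- lid (a joint): Opening angle of the lid, rad: 0 shut, 1.83 fully up on its stop. Plate 268 wide, reaching 200 mm from its hinge; 0.35 kg. Latched it has about 0.01 of play. Unlatched and let go below about 0.45 it falls shut (lifting takes about 3 N at the knob); above about 0.6 a gas strut inside the left wall slowly carries it to the stop by itself (2 to 5 s) and holds it there.
- lid_hinge (a point): Middle of the lid's hinge line, at the lid's upper (back) edge. Frame swings with the lid: y along the hinge line to the box's left, z square out of the lid, x in the lid's plane (the lid lies toward -x). Opening is a positive turn about y.
- latch_grip (a point): Grip point of the black wing knob of the cam latch: on its axis, 24 above the lid's face, 9 below the wing's top, 150 down the lid from the hinge, mid-width. Wing 44 long, 14 thick, 29 high, over a flat 2 mm washer. Frame turns with knob and lid: x along the wing, y across it, z along the axis out of the lid; with the lid shut z leans 35 deg from vertical toward the front.
- latch (a joint): Angle of the wing knob, rad, anticlockwise seen from outside the lid: 0 latched (wing points down the slope), 1.57 open stop (wing lies across the box). It stays where it is left; 0.06 N m turns it. A steel tongue inside hooks under the box's front flange and comes free at about 1.1.
- button_top (a point): Centre of the top of the tripped breaker's button, a red cap 13.6 in diameter; in any of the three places. Popped out it stands 18 mm above the inner panel, with a white sleeve 18 wide round and under the cap; the set ones show only the cap, 10 mm above the panel, in a black collar 23 wide, 6 high. z points out of the panel, 35 deg from vertical toward the front.
- button (a joint): How far the tripped breaker's button has been pushed in, m: 0 popped out, 0.008 fully in (on a hard stop). It takes about 4 N and stays where it is left.
- multimeter: Dark hand multimeter lying on its back in front of the box's right side, 145 x 75 x 44 mm; origin at the centre of its underside. Not to be shifted.
- solder_reel: Blue and white reel of solder wire standing to the right of the box, 62 x 70 x 58 mm; origin at the centre of its underside. Not to be shifted.
- screwdriver: Yellow screwdriver lying in front of the box, to the left, 184 mm long, 25 mm high; origin under its middle. Not to be shifted.
- cutters: Side cutters with red grips lying in front of the box, 154 mm long, 14 mm high; origin under their middle. Not to be shifted.
- tape_yellow: Roll of yellow tape lying flat at the right, 70 mm across, 15 mm high; origin under its centre. Not to be shifted.

How it is judged (in metres and radians):
On the way, in this order (a step that is already met when the one before it is completed fails the run):
1. the wing knob is turned anticlockwise far enough to free its tongue (value of joint latch above 1.05 rad), for 0.1 s.
2. the lid stands open on its strut (value of joint lid above 1.5 rad), for 0.2 s.
At the end, for the whole second after the job is handed in: The lid stands still and open (at least 1.5 rad of its 1.83), and the tripped breaker's button is pushed in (at least 6.5 of its 8 mm) and stays in (value of joint lid above 1.5 rad and velocity of joint lid below 0.1 rad/s and value of joint button above 0.0065 m); the robot touches nothing.
It fails at once if the multimeter was shifted by more than 30 mm (distance of multimeter from where it was at the start of the episode above 0.03 m).
It fails at once if the solder reel was shifted by more than 30 mm (distance of solder_reel from where it was at the start of the episode above 0.03 m).
It fails at once if the screwdriver was shifted by more than 30 mm (distance of screwdriver from where it was at the start of the episode above 0.03 m).
It fails at once if the cutters was shifted by more than 30 mm (distance of cutters from where it was at the start of the episode above 0.03 m).
It fails at once if the tape yellow was shifted by more than 30 mm (distance of tape_yellow from where it was at the start of the episode above 0.03 m).
It also fails if it takes over 43 s, if anything falls off the work surface, if the arm or the gripper's body presses on something with over 40 N, if the wrist force passes 120 N, or if a joint passes its speed limit or range.

## Working session

There is one attempt and no reset: what is moved stays moved. The work goes in short steps, Python scripts to look and compute and a tool call to move; the robot and the scene stay as the last step left them, time stands still between calls to the robot, and variables do not carry over. Pictures are saved under pics/ and viewed, and the job is handed in when it is done.

Besides the shell and the picture viewer there is one more tool, called after "Emit:" as name(argument=value, ...) on one line, values as JSON. step_arm: Moves the arm, as the interface text tells. Its arguments: {"type":"object","properties":{"commands":{"type":"array"}},"required":["commands"]}

```bash
mkdir -p pics; ls; cat > h.py <<'E'
import numpy as np, cv2
from rig import sensors, vision, manip
def save(p,name): cv2.imwrite('pics/'+name+'.png',p['color'][:,:,::-1])
def px2w(p,xy,d=None,r=2):
    u,v=xy
    if d is None:
        a=p['depth'][max(0,int(v)-r):int(v)+r+1,max(0,int(u)-r):int(u)+r+1]; a=a[a>0]; d=np.median(a)
    c=np.array([(u-p['cx'])/p['fx']*d,(v-p['cy'])/p['fy']*d,d])
    R=np.array(p['R']);t=np.array(p['t'])
    return R.T@(c-t)
def w2px(p,X):
    c=np.array(p['R'])@np.array(X)+np.array(p['t']); return np.array([c[0]/c[2]*p['fx']+p['cx'],c[1]/c[2]*p['fy']+p['cy'],c[2]])
E
python3 - <<'E'
from h import *
print(sensors.state())
np.set_printoptions(precision=1,suppress=True)
for n in ['side','top','wrist']:
    p=vision.read_camera(n); save(p,n+'0')
    print(n,p['fx'],p['R'],p['t'])
    for t in ['enclosure','lid_hinge','latch_grip','multimeter','solder_reel','screwdriver','cutters','tape_yellow']:
        l=vision.landmark_of(t,p)
        for o in l[:2]:
            print(t,o['xy'],o['confidence'],px2w(p,o['xy']))
E
```

```text
pics
{'time_s': 0.0, 'joint_pos': array([ 1.11698165,  0.3991783 ,  0.04502816,  1.53790685, -0.01870417,
        1.20688266, -0.05073197]), 'joint_velocities': array([ 0.00036228,  0.00050236, -0.00013593, -0.00081922, -0.0021453 ,
       -0.00027665,  0.00141525]), 'joint_efforts': array([-5.85011658e-04, -4.75124216e+01,  1.36497080e+00, -2.54224491e+01,
        1.17994155e-02,  9.60053585e-03,  1.50526529e-05]), 'tcp_pos': array([ 225.63267684, -608.92549774,  244.26022368]), 'tool_rot': array([-9.48075133e-04,  9.84296718e-01,  1.76519167e-01, -2.35361126e-04]), 'force': array([0.30001479, 0.05589562, 0.15528144]), 'wrist_torque': array([ 0.00347243, -0.0638666 , -0.02048617]), 'width': 1.0009997710253904}
side 430.08226240660167 [[-1.  -0.2 -0. ]
 [-0.1  0.6 -0.8]
 [ 0.2 -0.8 -0.6]] [ 447.5  233.6 1459.8]
enclosure [229.8, 226.6] 0.89 [544.   57.8 113.5]
lid_hinge [206.8, 187.4] 0.67 [653.3 -46.8 183.4]
lid_hinge [229.7, 228.5] 0.26 [542.2  65.5 112.2]
latch_grip [245.2, 208.2] 0.43 [512.6 -30.  126.8]
multimeter [295.4, 209.7] 0.76 [ 355.2 -171.8   28. ]
solder_reel [252.8, 181.2] 0.7 [ 560.  -326.2   18.3]
screwdriver [272.1, 336.8] 0.55 [334.3 370.    7.3]
cutters [283.5, 287.1] 0.52 [335.1 185.    5.9]
tape_yellow [286.9, 163.3] 0.7 [ 444.8 -493.    12.3]
top 424.2878662393601 [[-0.  -1.   0. ]
 [-1.   0.  -0.1]
 [ 0.1 -0.  -1. ]] [ -78.3  523.7 1371.4]
enclosure [239.2, 175.6] 0.71 [570.1 -48.4 140.1]
lid_hinge [241.0, 150.5] 0.57 [637.8 -56.5 186.9]
latch_grip [237.2, 197.1] 0.48 [504.3 -40.6 130.2]
multimeter [289.2, 242.3] 0.65 [ 364.1 -204.7   40.9]
multimeter [174.1, 248.8] 0.3 [353.1 177.1   5.1]
screwdriver [120.1, 259.5] 0.55 [322.1 352.   19.4]
cutters [174.5, 251.6] 0.79 [343.8 176.3   2.4]
tape_yellow [378.5, 214.6] 0.48 [ 451.5 -514.6    1.6]
wrist 270.2375042040949 [[ 0.3 -0.9 -0. ]
 [-0.9 -0.3  0.3]
 [-0.3 -0.1 -1. ]] [-649.6  -36.2  380. ]
```

View pics/side0.png

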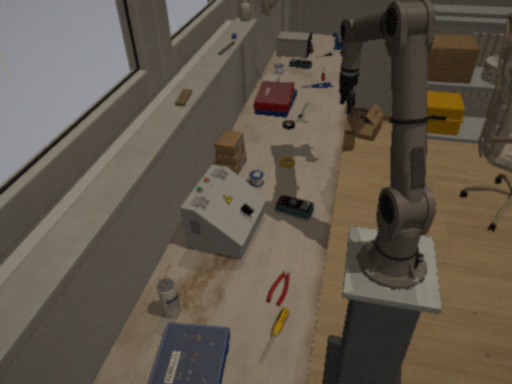

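View pics/top0.png

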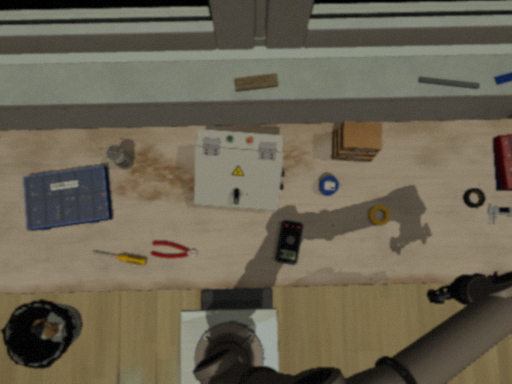

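View pics/wrist0.png

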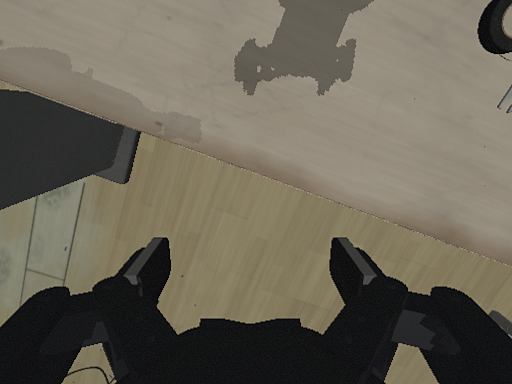

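The top view shows the box with its lid spanning about (195..283, 128..209) and the wing at (236,196), pointing down the slope. The meter is at (289,242), the cutters at (175,249) and the screwdriver at (121,258). Next I'll fit the lid plane and the wing.

```bash
cat > lid.py <<'E'
from h import *
np.set_printoptions(precision=2,suppress=True)
def cloud(p):
    d=p['depth']; v,u=np.mgrid[:d.shape[0],:d.shape[1]]
    c=np.stack([(u-p['cx'])/p['fx']*d,(v-p['cy'])/p['fy']*d,d],-1)
    return (c-np.array(p['t']))@np.array(p['R'])
if __name__=='__main__':
  for n in ['top','side']:
    p=vision.read_camera(n); P=cloud(p)
    m=(p['depth']>0)&(abs(P[...,0]-540)<70)&(abs(P[...,1]+47)<100)&(P[...,2]>60)
    q=P[m]
    # robust plane
    for k in range(8):
        c=q.mean(0); nn=np.linalg.svd(q-c,full_matrices=False)[2][2]; nn*=np.sign(nn[2])
        r=(q-c)@nn; q=q[abs(r)<max(2.5*np.std(r),1.5)] if k<7 else q
    print(n,len(q),c,nn,'lean',np.degrees(np.arccos(nn[2])),'yaw',np.degrees(np.arctan2(-nn[1],-nn[0])),r.std())
    # wing pts: 15..40 above plane
    h=(P-c)@nn
    w=(h>18)&(h<45)&(abs(P[...,0]-505)<40)&(abs(P[...,1]+45)<50)&(p['depth']>0)
    W=P[w]; print('wing',w.sum(),W.mean(0),h[w].max(), W.min(0),W.max(0))
    L=(abs(h)<4)&(abs(P[...,0]-550)<140)&(abs(P[...,1]+47)<160)&(p['depth']>0)
    Q=P[L]; ex=np.array([-nn[1],nn[0],0]); 
    yb=np.array([nn[1],-nn[0],0]);yb/=np.linalg.norm(yb)
    if yb[1]<0: yb=-yb
    xb=np.cross(yb,nn)
    a=(Q-c)@xb;b=(Q-c)@yb
    print('xb',xb,'yb',yb,'extent x',np.percentile(a,[.3,1,99,99.7]),'y',np.percentile(b,[.3,1,99,99.7]))
    big=cv2.resize(p['color'][120:280,150:330] if n=='top' else p['color'][150:270,160:320],None,fx=4,fy=4,interpolation=cv2.INTER_CUBIC)
    cv2.imwrite('pics/%s_zoom.png'%n,cv2.convertScaleAbs(big[:,:,::-1],alpha=1.3))
E
python3 lid.py
```

```text
top 2814 [547.1  -50.74 123.19] [-0.57  0.06  0.82] lean 35.18222890438405 yaw -5.705884358828291 2.3126204363351177
wing 69 [506.33 -37.03 131.59] 36.239041840463415 [487.01 -43.67 116.91] [526.75 -29.94 143.63]
xb [ 0.81 -0.08  0.58] yb [0.1 1.  0. ] extent x [-82.33 -80.65 121.11 123.49] y [-123.86 -121.97  142.14  142.65]
side 1662 [546.71 -44.14 122.09] [-0.57  0.06  0.82] lean 35.0581461330628 yaw -5.744703305173236 2.230810574605134
wing 69 [505.28 -32.52 127.28] 36.91085769755275 [484.7  -43.24 108.87] [524.82 -24.86 143.59]
xb [ 0.81 -0.08  0.57] yb [0.1  0.99 0.  ] extent x [-82.71 -81.31 119.08 122.11] y [-132.82 -127.65  137.5   138.71]
```

View pics/top_zoom.png

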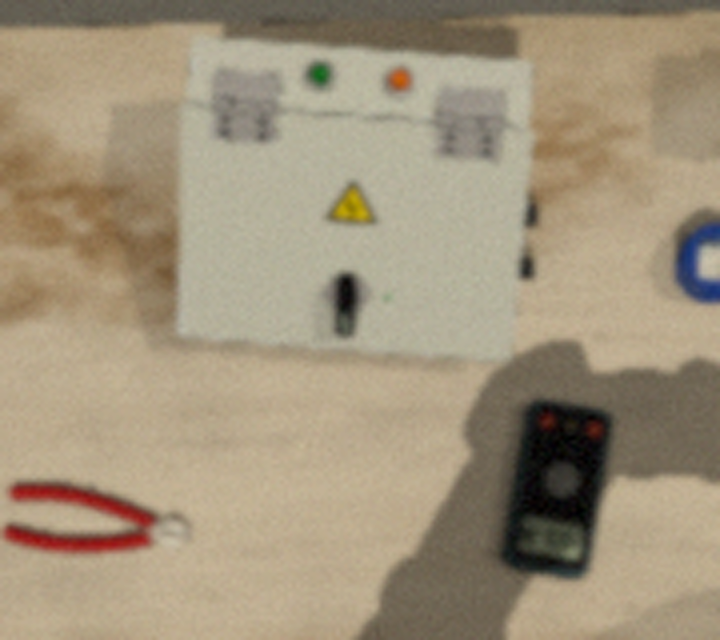

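View pics/side_zoom.png

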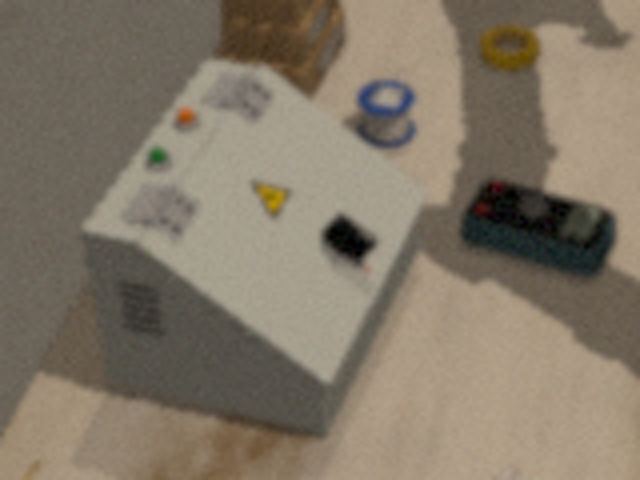

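```bash
cat > geo.py <<'E'
from h import *
from scipy.spatial.transform import Rotation as R
np.set_printoptions(precision=2,suppress=True)
psi=np.radians(-5.7); a=np.radians(35)
Rz=R.from_euler('z',psi).as_matrix()
yb=Rz@[0,1,0]; n=Rz@[-np.sin(a),0,np.cos(a)]; xb=np.cross(yb,n)
H=np.array([643.2,-50.8,191.3]); G=H-150*xb+24*n
def cur():
    s=sensors.state(); q=s['tool_rot']; return s,R.from_quat([q[1],q[2],q[3],q[0]])
def to(goalpos,goalR):
    s,r=cur(); rv=(R.from_matrix(goalR)*r.inv()).as_rotvec(degrees=True)
    print('pos',s['tcp_pos'],'d(mm)',goalpos-s['tcp_pos'],'rotvec',rv,'|',np.linalg.norm(rv))
    print('joints',s['joint_pos'],'F',s['force'],'t',s['time_s'],'w',s['width'])
R0=np.column_stack([xb,-yb,-n])
def R_latch(deg): return R.from_rotvec(n*np.radians(deg)).as_matrix()@R0
E
python3 -c "
from geo import *
print(G,n,xb,yb)
to(G+80*n,R0)"
```

```text
[507.24 -37.23 124.92] [-0.57  0.06  0.82] [ 0.82 -0.08  0.57] [0.1 1.  0. ]
pos [ 225.84 -609.55  245.35] d(mm) [235.74 576.88 -54.9 ] rotvec [  4.5  -35.01 -25.21] | 43.372280401264184
joints [ 1.12  0.4   0.05  1.54 -0.02  1.21 -0.05] F [ 0.84  0.05 -0.63] t 1.45 w 0.9995126168025231
```

Emit:
step_arm(commands=[{"x": 0.014,"y": 0.036,"z": 0.01,"ax": 0.28,"ay": -2.19,"az": -1.58},{"x": 0.014,"y": 0.036,"z": 0.01,"ax": 0.28,"ay": -2.19,"az": -1.58},{"x": 0.014,"y": 0.036,"z": 0.01,"ax": 0.28,"ay": -2.19,"az": -1.58},{"x": 0.014,"y": 0.036,"z": 0.01,"ax": 0.28,"ay": -2.19,"az": -1.58},{"x": 0.014,"y": 0.036,"z": 0,"ax": 0.28,"ay": -2.19,"az": -1.58}])

```text
$.commands[0]: bad value
```

Emit:
step_arm(commands=[{"x": 0.014,"y": 0.036,"z": 0,"ax": 0.28,"ay": -2.19,"az": -1.58},{"x": 0.014,"y": 0.036,"z": 0,"ax": 0.28,"ay": -2.19,"az": -1.58},{"x": 0.014,"y": 0.036,"z": 0,"ax": 0.28,"ay": -2.19,"az": -1.58},{"x": 0.014,"y": 0.036,"z": 0,"ax": 0.28,"ay": -2.19,"az": -1.58},{"x": 0.014,"y": 0.036,"z": 0,"ax": 0.28,"ay": -2.19,"az": -1.58}])

```text
$.commands[0]: bad value
```

Emit:
step_arm(commands=[{"x": 0.014,"y": 0.036,"z": 0,"ax": 0.28,"ay": -2.19,"az": -1.58},{"x": 0.014,"y": 0.036,"z": 0,"ax": 0.28,"ay": -2.19,"az": -1.58},{"x": 0.014,"y": 0.036,"z": 0,"ax": 0.28,"ay": -2.19,"az": -1.58},{"x": 0.014,"y": 0.036,"z": 0,"ax": 0.28,"ay": -2.19,"az": -1.58},{"x": 0.014,"y": 0.036,"z": 0,"ax": 0.28,"ay": -2.19,"az": -1.58}])

```text
$.commands[0]: bad value
```

```bash
python3 -c "
from geo import *
to(G+80*n,R0)"
```

```text
pos [ 225.84 -609.55  245.35] d(mm) [235.74 576.88 -54.9 ] rotvec [  4.5  -35.01 -25.21] | 43.372280401264184
joints [ 1.12  0.4   0.05  1.54 -0.02  1.21 -0.05] F [ 0.84  0.05 -0.63] t 1.45 w 0.9995126168025231
```

Emit:
step_arm(commands=[{"x": 0.014,"y": 0.036,"z": 0.01,"ax": 0.28,"ay": -2.19,"az": -1.58,"gripper": 0.085}])

```text
time_s: 1.55
tcp_pos: [237.8, -575.6, 253.3]
tool_rot: [0.001, 0.987, 0.16, 0.018]
force: [0.4, -0.4, 1.1]
width: 0.992
```

All keys are needed in each row.

Emit:
step_arm(commands=[{"x": 0.014,"y": 0.036,"z": 0.01,"ax": 0.28,"ay": -2.19,"az": -1.58,"gripper": 0.085},{"x": 0.014,"y": 0.036,"z": 0.01,"ax": 0.28,"ay": -2.19,"az": -1.58,"gripper": 0.085},{"x": 0.014,"y": 0.036,"z": 0.01,"ax": 0.28,"ay": -2.19,"az": -1.58,"gripper": 0.085},{"x": 0.014,"y": 0.036,"z": 0,"ax": 0.28,"ay": -2.19,"az": -1.58,"gripper": 0.085},{"x": 0.014,"y": 0.036,"z": 0,"ax": 0.28,"ay": -2.19,"az": -1.58,"gripper": 0.085}])

```text
time_s: 2.05
tcp_pos: [310.4, -392.3, 286.0]
tool_rot: [0.006, 0.989, 0.093, 0.116]
force: [1.0, 0.1, -0.6]
width: 0.998
```

Emit:
step_arm(commands=[{"x": 0.014,"y": 0.036,"z": 0,"ax": 0.28,"ay": -2.19,"az": -1.58,"gripper": 0.085},{"x": 0.014,"y": 0.036,"z": 0,"ax": 0.28,"ay": -2.19,"az": -1.58,"gripper": 0.085},{"x": 0.014,"y": 0.036,"z": 0,"ax": 0.28,"ay": -2.19,"az": -1.58,"gripper": 0.085},{"x": 0.014,"y": 0.036,"z": 0,"ax": 0.28,"ay": -2.19,"az": -1.58,"gripper": 0.085},{"x": 0.014,"y": 0.036,"z": 0,"ax": 0.28,"ay": -2.19,"az": -1.58,"gripper": 0.085}])

```text
time_s: 2.55
tcp_pos: [380.2, -212.1, 285.6]
tool_rot: [0.011, 0.977, 0.022, 0.21]
force: [0.7, -0.2, -0.7]
width: 0.993
```

Emit:
step_arm(commands=[{"x": 0.014,"y": 0.036,"z": 0,"ax": 0.28,"ay": -2.19,"az": -1.58,"gripper": 0.085},{"x": 0.014,"y": 0.036,"z": 0,"ax": 0.28,"ay": -2.19,"az": -1.58,"gripper": 0.085},{"x": 0.014,"y": 0.036,"z": 0,"ax": 0.28,"ay": -2.19,"az": -1.58,"gripper": 0.085},{"x": 0.014,"y": 0.036,"z": 0,"ax": 0.28,"ay": -2.19,"az": -1.58,"gripper": 0.085}])

```text
time_s: 2.95
tcp_pos: [436.1, -68.0, 285.6]
tool_rot: [0.014, 0.958, -0.034, 0.284]
force: [0.5, 0.1, -0.5]
width: 0.994
```

```bash
python3 -c "
from geo import *
to(G+80*n,R0)"
```

```text
pos [436.14 -67.95 285.65] d(mm) [ 25.44  35.28 -95.19] rotvec [ 0.3  -2.03 -1.45] | 2.511350830382045
joints [ 0.8  -0.37 -0.56  2.31 -0.46  0.61 -1.12] F [ 0.45  0.11 -0.48] t 2.95 w 0.9941962484569387
```

Emit:
step_arm(commands=[{"x": 0.013,"y": 0.018,"z": -0.025,"ax": 0.3,"ay": -2.03,"az": -1.45,"gripper": 0.085},{"x": 0.012,"y": 0.017,"z": -0.03,"ax": 0,"ay": 0,"az": 0,"gripper": 0.085},{"x": 0,"y": 0,"z": 0,"ax": 0,"ay": 0,"az": 0,"gripper": 0.085}])

```text
time_s: 3.25
tcp_pos: [459.0, -31.0, 226.8]
tool_rot: [0.014, 0.954, -0.044, 0.296]
force: [-1.3, 0.3, 0.2]
width: 0.995
```

```bash
python3 -c "
from geo import *
to(G+80*n,R0)
p=vision.read_camera('wrist'); save(p,'wrist1')
for o in vision.landmark_of('latch_grip',p): print(o, px2w(p,o['xy']))
print(w2px(p,G))
"
```

```text
pos [459.03 -30.95 226.79] d(mm) [  2.55  -1.72 -36.33] rotvec [-0.04 -0.53 -0.46] | 0.7011785274950634
joints [ 0.85 -0.28 -0.79  2.39 -0.44  0.37 -1.28] F [-1.31  0.28  0.23] t 3.25 w 0.9947922970563579
{'xy': [249.9, 211.1], 'confidence': 0.88} [506.57 -34.63 134.34]
[252.56 212.64 256.06]
```

View pics/wrist1.png

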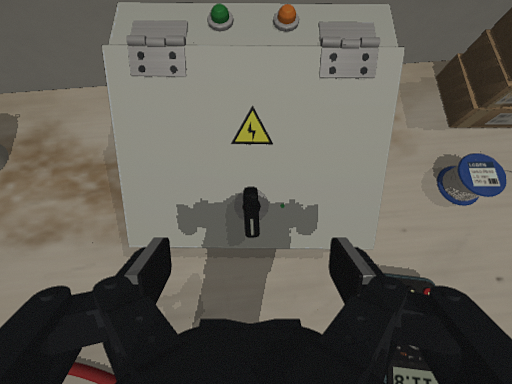

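Emit:
step_arm(commands=[{"x": 0.011,"y": -0.001,"z": -0.026,"ax": 0,"ay": -0.5,"az": -0.4,"gripper": 0.085},{"x": 0.011,"y": -0.001,"z": -0.026,"ax": 0,"ay": 0,"az": 0,"gripper": 0.085},{"x": 0.009,"y": -0.001,"z": -0.025,"ax": 0,"ay": 0,"az": 0,"gripper": 0.085},{"x": 0,"y": 0,"z": 0,"ax": 0,"ay": 0,"az": 0,"gripper": 0.085}])

```text
time_s: 3.75
tcp_pos: [478.4, -37.0, 185.5]
tool_rot: [0.015, 0.951, -0.051, 0.304]
force: [-0.6, -1.1, -0.6]
width: 0.998
```

```bash
python3 -c "
from geo import *
to(G+30*n,R0)
"
```

```text
pos [478.43 -37.03 185.48] d(mm) [ 11.68   1.51 -35.98] rotvec [-0.09  0.4   0.42] | 0.5857474442996667
joints [ 1.3  -0.23 -1.23  2.41 -0.74  0.24 -0.99] F [-0.65 -1.06 -0.58] t 3.75 w 0.9980806110102304
```

Emit:
step_arm(commands=[{"x": 0,"y": 0,"z": 0,"ax": 0.75,"ay": 7.5,"az": 0,"gripper": 0.085},{"x": 0,"y": 0,"z": 0,"ax": 0.75,"ay": 7.5,"az": 0,"gripper": 0.085},{"x": 0,"y": 0,"z": 0,"ax": 0,"ay": 0,"az": 0,"gripper": 0.085}])

```text
time_s: 4.05
tcp_pos: [479.3, -27.7, 186.6]
tool_rot: [-0.001, 0.975, -0.046, 0.22]
force: [0.2, 1.2, -0.9]
width: 0.999
```

```bash
python3 -c "
from geo import *
def T(dl,th): return R.from_rotvec(yb*np.radians(dl)).as_matrix()@R_latch(th)
to(G+30*n,T(15,0))
"
```

```text
pos [479.32 -27.72 186.55] d(mm) [ 10.79  -7.8  -37.06] rotvec [-0.78  5.44 -0.58] | 5.52866269739296
joints [ 1.4  -0.14 -1.35  2.29 -0.29  0.46 -1.41] F [ 0.15  1.25 -0.93] t 4.05 w 0.998579030910031
```

```bash
cat > kin.py <<'E'
from geo import *
from scipy.optimize import least_squares
data=[
([1.117,0.398,0.045,1.537,-0.019,1.207,-0.051],[225.849,-609.535,245.347],[-9.48075133e-04,9.84296718e-01,1.76519167e-01,-2.35361126e-04]),
([0.80,-0.37,-0.56,2.31,-0.46,0.61,-1.12],[436.14,-67.95,285.65],[0.014,0.958,-0.034,0.284]),
([0.85,-0.28,-0.79,2.39,-0.44,0.37,-1.28],[459.03,-30.95,226.79],[0.014,0.954,-0.044,0.296]),
([1.30,-0.23,-1.23,2.41,-0.74,0.24,-0.99],[478.43,-37.03,185.48],[0.015,0.951,-0.051,0.304])]
s,r=cur(); q=s['tool_rot']; data.append((list(s['joint_pos']),list(s['tcp_pos']),list(q)))
print([round(x,4) for x in s['joint_pos']],s['tcp_pos'],q)
import itertools
def rot(ax,t):
    return R.from_rotvec(np.array(ax)*t).as_matrix()
def fk(p,q,sg):
    d1,d3,d5,d7,a4,a5,a6,b0,b7=p[:9]
    T=np.eye(3);x=np.zeros(3)
    def tr(v):
        nonlocal x; x=x+T@np.array(v)
    T=T@rot([0,0,1],b0)@rot([0,0,sg[0]],q[0]); tr([0,0,d1])
    T=T@rot([0,1,0],q[1]); tr([0,0,d3])
    T=T@rot([0,0,sg[1]],q[2]); tr([a4,0,0])
    T=T@rot([0,1,0],q[3]); tr([a5,0,d5])
    T=T@rot([0,0,sg[2]],q[4])
    T=T@rot([0,1,0],q[5]); tr([a6,0,d7])
    T=T@rot([0,0,sg[3]],q[6]+b7)
    return x,T
def res(p,sg):
    out=[]
    for q,x,qq in data:
        X,T=fk(p,q,sg); out+=list((X-x)/10)
        Rm=R.from_quat([qq[1],qq[2],qq[3],qq[0]]).as_matrix()
        out+=list((Rm.T@T-np.eye(3)).ravel()*20)
    return out
if __name__=='__main__':
  best=None
  for sg in itertools.product([1,-1],repeat=4):
   for b7 in [0,1.57,3.14,-1.57]:
    p0=[300,350,350,250,0,0,0,0,b7]
    f=least_squares(res,p0,args=(sg,))
    if best is None or f.cost<best[0]: best=(f.cost,sg,f.x); print(best)
  np.save('kin.npy',np.array(list(best[2])+list(best[1])))
  r=np.array(res(best[2],best[1])).reshape(len(data),12); print(r[:,:3]*10); print(abs(r[:,3:]).max(1)/20)
E
python3 kin.py
```

```text
[np.float64(1.3996), np.float64(-0.1372), np.float64(-1.3479), np.float64(2.2867), np.float64(-0.2906), np.float64(0.4554), np.float64(-1.4069)] [479.32 -27.72 186.55] [-0.    0.97 -0.05  0.22]
(np.float64(868.5687121494896), (1, 1, 1, 1), array([   54.81,  -598.5 ,  -648.11,   395.5 ,   239.76, -1073.09,
         364.8 ,     0.5 ,    -1.15]))
(np.float64(868.5687121372465), (1, 1, 1, 1), array([   54.81,  -598.5 ,  -648.11,   395.5 ,   239.76, -1073.09,
         364.8 ,     0.5 ,     5.14]))
(np.float64(868.5687121134835), (1, 1, 1, 1), array([   54.81,  -598.5 ,  -648.11,   395.5 ,   239.76, -1073.09,
         364.8 ,     0.5 ,    -1.15]))
(np.float64(623.3738016013713), (-1, -1, 1, -1), array([183.79, 390.79, 459.31, 142.91,  74.69, -36.2 ,  20.6 ,   0.09,
        -2.36]))
(np.float64(623.3738015379383), (-1, -1, 1, -1), array([183.81, 390.79, 459.31, 142.91,  74.68, -36.19,  20.6 ,   0.09,
         3.92]))
(np.float64(623.3738015207152), (-1, -1, 1, -1), array([183.8 , 390.79, 459.31, 142.91,  74.69, -36.2 ,  20.6 ,   0.09,
        -2.36]))
(np.float64(2.207248754886258), (-1, -1, -1, -1), array([249.59, 503.34, 472.93, 287.57,   5.19,  11.27, -11.57,  -0.06,
        -1.52]))
(np.float64(2.207248754886131), (-1, -1, -1, -1), array([249.59, 503.34, 472.93, 287.57,   5.19,  11.27, -11.57,  -0.06,
        -1.52]))
[[ 5.34  2.84 -0.15]
 [ 4.25  0.16 -0.41]
 [-1.92  4.62 -0.85]
 [-3.61 -1.6  -0.07]
 [ 2.83  0.08  1.48]]
[0.01 0.04 0.03 0.03 0.02]
```

```bash
cat > ik.py <<'E'
from kin import *
K=np.load('kin.npy'); P=K[:9]; SG=K[9:]
lo=np.array([-2.82,-.49,-1.37,0,-1.36,.23,-2.94]);hi=np.array([2.82,2.23,1.46,2.46,4.5,2,2.94])
def err(q,x,Rg):
    X,T=fk(P,q,SG); return np.r_[(X-x)/10, R.from_matrix(Rg.T@T).as_rotvec()*20]
def solve(x,Rg,q0):
    f=least_squares(lambda q:np.r_[err(q,x,Rg),(q-q0)*0.01],np.clip(q0,lo+.001,hi-.001),bounds=(lo,hi)); return f.x,np.abs(err(f.x,x,Rg)).max()
def T(dl,th): return R.from_rotvec(yb*np.radians(dl)).as_matrix()@R_latch(th)
if __name__=='__main__':
    rng=np.random.default_rng(0)
    for name,x,Rg in [('G lean35 th0',G,T(0,0)),('G20 th0',G,T(15,0)),('G15 th0',G,T(20,0)),('G5',G,T(30,0)),('G20 th90',G,T(15,90)),('G15 th90',G,T(20,90)),('G10 th90',G,T(25,90)),('G0 th90',G,T(35,90)),('G35 th90',G,T(0,90))]:
        sol=[]
        for j3 in np.linspace(-1.2,1.3,6):
            q0=np.array([-j3,0,j3,2.2,0,.6,rng.uniform(-1.5,1.5)])
            q,e=solve(x,Rg,q0)
            if e<.1: sol.append((np.min(np.r_[q-lo,hi-q]),q))
        sol.sort(key=lambda s:-s[0]); print(name,len(sol))
        for m,q in sol[:3]: print('   margin %.2f'%m,q)
E
python3 ik.py
```

```text
[np.float64(1.3996), np.float64(-0.1372), np.float64(-1.3479), np.float64(2.2867), np.float64(-0.2906), np.float64(0.4554), np.float64(-1.4069)] [479.32 -27.72 186.55] [-0.    0.97 -0.05  0.22]
G lean35 th0 0
G20 th0 6
   margin 0.23 [-0.99  0.33  1.12  2.23 -0.66  0.49 -1.06]
   margin 0.22 [-0.86  0.26  0.96  2.23 -0.51  0.45 -1.2 ]
   margin 0.21 [-1.09  0.41  1.25  2.23 -0.82  0.56 -0.93]
G15 th0 6
   margin 0.29 [ 0.51  0.21 -0.54  2.17  0.24  0.53 -1.86]
   margin 0.29 [ 0.48  0.21 -0.51  2.17  0.23  0.53 -1.85]
   margin 0.29 [-0.35  0.2   0.39  2.17 -0.14  0.52 -1.52]
G5 6
   margin 0.40 [ 0.66  0.32 -0.74  2.06  0.32  0.78 -1.92]
   margin 0.40 [ 0.35  0.26 -0.37  2.06  0.15  0.75 -1.77]
   margin 0.40 [-0.3   0.26  0.36  2.06 -0.13  0.75 -1.53]
G20 th90 6
   margin 0.23 [-0.92  0.29  1.02  2.23 -0.57  0.47  0.42]
   margin 0.21 [ 0.75  0.22 -0.8   2.23  0.43  0.44 -0.46]
   margin 0.20 [-0.71  0.22  0.78  2.23 -0.37  0.43  0.25]
G15 th90 6
   margin 0.29 [-0.77  0.27  0.87  2.17 -0.4   0.56  0.28]
   margin 0.29 [ 0.73  0.25 -0.79  2.17  0.38  0.55 -0.41]
   margin 0.29 [-0.62  0.24  0.7   2.17 -0.29  0.54  0.18]
G10 th90 6
   margin 0.35 [ 0.8   0.32 -0.89  2.11  0.42  0.69 -0.44]
   margin 0.35 [-0.76  0.32  0.88  2.11 -0.4   0.68  0.27]
   margin 0.34 [-0.63  0.28  0.72  2.12 -0.3   0.66  0.19]
G0 th90 6
   margin 0.46 [-0.81  0.46  1.    2.   -0.48  0.94  0.35]
   margin 0.46 [ 0.71  0.39 -0.83  2.    0.37  0.9  -0.39]
   margin 0.46 [ 0.57  0.35 -0.65  2.    0.27  0.88 -0.31]
G35 th90 4
   margin 0.00 [ 1.02  0.26 -1.07  2.38  1.51  0.23 -1.49]
   margin 0.00 [ 1.02  0.26 -1.07  2.38  1.51  0.23 -1.49]
   margin 0.00 [ 1.02  0.26 -1.07  2.38  1.51  0.23 -1.49]
```

```bash
cat > sim.py <<'E'
from ik import *
def jac(q,x,Rg):
    e0=err(q,x,Rg); J=np.zeros((6,7))
    for i in range(7):
        d=q.copy(); d[i]+=1e-5; J[:,i]=(err(d,x,Rg)-e0)/1e-5
    return e0,J
def step(q,x,Rg):
    for k in range(10):
        e,J=jac(q,x,Rg); q=np.clip(q-np.linalg.pinv(J,rcond=1e-2)@e,lo+.005,hi-.005)
    return q,abs(err(q,x,Rg)).max()
def path(q,wps,nst=10):
    x0,T0=fk(P,q,SG)
    for x,Rg in wps:
        rv=R.from_matrix(Rg@T0.T).as_rotvec()
        for s in np.linspace(0,1,nst+1)[1:]:
            q,e=step(q,x0+(x-x0)*s,R.from_rotvec(rv*s).as_matrix()@T0)
        x0,T0=x,Rg; print(q,'err %.2f'%e)
    return q
if __name__=='__main__':
    print('validate from start')
    path(np.array(data[0][0]),[(np.array([436.1,-68,285.6]),R.from_rotvec(yb*0.03).as_matrix()@R0),(np.array([461.,-31,230]),R0),(np.array([478.4,-37,185.5]),R0)])
    print('now on')
    q=np.array(data[-1][0])
    a=path(q,[(G+30*n,T(18,0)),(G,T(18,0)),(G,T(18,45)),(G,T(18,100))])
    print('via up')
    path(q,[(np.array([500.,-37,260]),T(25,0)),(G+30*n,T(18,0)),(G,T(18,0)),(G,T(18,45)),(G,T(18,100))])
E
python3 sim.py
```

```text
[np.float64(1.3996), np.float64(-0.1372), np.float64(-1.3479), np.float64(2.2867), np.float64(-0.2906), np.float64(0.4554), np.float64(-1.4069)] [479.32 -27.72 186.55] [-0.    0.97 -0.05  0.22]
validate from start
[ 0.77 -0.37 -0.51  2.32 -0.5   0.62 -1.09] err 0.00
[ 0.8  -0.26 -0.71  2.38 -0.48  0.38 -1.22] err 0.00
[ 0.94 -0.1  -0.9   2.4  -0.32  0.24 -1.35] err 0.77
now on
[ 1.08  0.23 -1.16  2.21  0.44  0.58 -2.04] err 0.00
[ 0.94  0.31 -1.04  2.19  0.58  0.55 -2.16] err 0.00
[ 1.07  0.41 -1.22  2.19  0.76  0.62 -1.52] err 0.00
[ 1.16  0.54 -1.37  2.19  0.94  0.73 -0.71] err 0.16
via up
[ 1.31  0.1  -1.36  1.99  0.13  0.96 -1.76] err 0.00
[ 1.08  0.23 -1.16  2.21  0.43  0.58 -2.03] err 0.00
[ 0.94  0.31 -1.03  2.19  0.57  0.55 -2.15] err 0.00
[ 1.07  0.41 -1.21  2.19  0.75  0.62 -1.52] err 0.00
[ 1.16  0.54 -1.37  2.19  0.94  0.73 -0.71] err 0.15
```

```bash
cat > srch.py <<'E'
from sim import *
import io,contextlib
q=np.array(data[-1][0]); out=[]
for x in (450,550,650):
  for y in (-300,-37,200):
    for z in (260,360):
      for yaw in (0,40,80):
        Rg=R.from_euler('z',np.arctan2(y,x)+.07).as_matrix()@T(25,yaw)
        with contextlib.redirect_stdout(io.StringIO()):
            try:
                q1=path(q,[(np.array([x,y,z],float),Rg)],6); q2=path(q1,[(G+40*n,T(18,0))],6); q3=path(q2,[(G,T(18,0)),(G,T(18,100))],5)
            except Exception: continue
        out.append((np.min(np.r_[q3-lo,hi-q3]),x,y,z,yaw,q1,q2,q3,abs(err(q3,G,T(18,100))).max()))
out.sort(key=lambda o:-o[0])
for o in out[:8]: print(*o)
E
python3 srch.py
```

```text
[np.float64(1.3996), np.float64(-0.1372), np.float64(-1.3479), np.float64(2.2867), np.float64(-0.2906), np.float64(0.4554), np.float64(-1.4069)] [479.32 -27.72 186.55] [-0.    0.97 -0.05  0.22]
0.12285567329819203 450 200 260 80 [ 0.73  0.02 -1.22  2.01  0.03  0.96 -0.28] [ 0.92  0.13 -0.96  2.22  0.23  0.56 -1.86] [ 1.09  0.43 -1.25  2.19  0.79  0.64 -0.59] 2.2737367544323207e-14
0.10859874873061082 450 -300 360 80 [ 1.29  0.04 -0.78  1.76  0.04  1.18 -0.29] [ 0.94  0.13 -0.98  2.22  0.24  0.56 -1.86] [ 1.1   0.44 -1.26  2.19  0.81  0.65 -0.6 ] 9.237055564881303e-15
0.10237266886808949 550 -37 360 80 [ 1.11  0.12 -1.19  1.73  0.14  1.19 -0.37] [ 0.95  0.13 -0.99  2.22  0.24  0.57 -1.87] [ 1.1   0.45 -1.27  2.19  0.82  0.65 -0.61] 1.7763568394002505e-14
0.0951759926684983 450 200 360 80 [ 0.61 -0.13 -0.99  1.85 -0.13  1.19 -0.13] [ 0.96  0.14 -1.    2.22  0.25  0.57 -1.87] [ 1.11  0.45 -1.27  2.19  0.83  0.66 -0.62] 9.947598300641402e-15
0.09286389173001686 450 -300 260 80 [ 1.43  0.17 -0.99  1.9   0.19  0.98 -0.42] [ 0.96  0.14 -1.    2.22  0.25  0.57 -1.87] [ 1.11  0.46 -1.28  2.19  0.83  0.66 -0.62] 1.1368683772161604e-14
0.08789665513977041 550 200 360 80 [ 0.68  0.32 -1.34  1.66  0.38  1.25 -0.56] [ 0.97  0.14 -1.01  2.22  0.25  0.57 -1.88] [ 1.11  0.46 -1.28  2.19  0.84  0.66 -0.62] 6.256102932858912e-15
0.08724906361972473 450 -37 260 80 [ 1.02 -0.13 -0.93  2.08 -0.14  0.97 -0.12] [ 0.97  0.14 -1.01  2.22  0.25  0.57 -1.88] [ 1.11  0.46 -1.28  2.19  0.84  0.66 -0.63] 3.979039320256561e-14
0.08027696710314403 450 -37 360 80 [ 0.89 -0.22 -0.74  1.93 -0.17  1.21 -0.08] [ 0.98  0.14 -1.02  2.22  0.26  0.57 -1.88] [ 1.12  0.47 -1.29  2.19  0.84  0.67 -0.63] 2.2737367544323207e-14
```

```bash
cat > seq.py <<'E'
from sim import *
q=np.array(data[-1][0])
q=path(q,[(G+30*n,T(18,0)),(G,T(18,0)),(G,T(18,45)),(G,T(18,95))])
def rp(ph): return H+R.from_rotvec(yb*ph).as_matrix()@(G-H)
print('lift')
q=path(q,[(rp(p),T(18+np.degrees(p)*.65,95)) for p in (.2,.4,.6,.8,.95)])
print('retreat')
x=rp(.95); q=path(q,[(x+np.array([-20,0,60]),T(52,95)),(np.array([380,-150,330.]),T(35,95))])
print('button')
for b in (-55,0,55):
    B=H-95*xb-12*n+b*yb+14*n   # tips at top when shut
    print(b,B); path(q,[(B+60*n,T(10,90)),(B,T(10,90))])
    path(q,[(B+60*n,T(0,90)),(B,T(0,90))])
    path(q,[(B+60*n,T(0,0)),(B,T(0,0))])
E
python3 seq.py
```

```text
[np.float64(1.3996), np.float64(-0.1372), np.float64(-1.3479), np.float64(2.2867), np.float64(-0.2906), np.float64(0.4554), np.float64(-1.4069)] [479.32 -27.72 186.55] [-0.    0.97 -0.05  0.22]
[ 1.08  0.23 -1.16  2.21  0.44  0.58 -2.04] err 0.00
[ 0.94  0.31 -1.04  2.19  0.58  0.55 -2.16] err 0.00
[ 1.07  0.41 -1.22  2.19  0.76  0.62 -1.52] err 0.00
[ 1.16  0.54 -1.37  2.19  0.94  0.73 -0.8 ] err 0.13
lift
[ 1.15  0.48 -1.37  2.11  0.68  0.87 -0.58] err 0.05
[ 1.13  0.48 -1.37  2.    0.56  1.07 -0.49] err 0.00
[ 1.06  0.52 -1.34  1.88  0.5   1.27 -0.46] err 0.00
[ 0.98  0.57 -1.3   1.75  0.46  1.47 -0.44] err 0.00
[ 0.9   0.61 -1.26  1.64  0.45  1.62 -0.44] err 0.00
retreat
[ 0.99  0.51 -1.34  1.63  0.38  1.68 -0.4 ] err 0.00
[ 1.53 -0.28 -1.01  1.95 -0.24  1.34  0.59] err 0.00
button
-55 [559.16 -97.69 138.45]
[ 1.26  0.19 -1.2   2.18  0.32  0.47 -0.24] err 0.00
[ 0.95  0.33 -0.92  2.15  0.61  0.41 -0.49] err 0.00
[ 1.39  0.14 -1.29  2.29  0.36  0.24 -0.27] err 0.53
[ 1.03  0.33 -0.97  2.25  1.18  0.24 -1.03] err 0.59
[ 1.83  0.01 -1.37  2.32 -0.32  0.24 -1.21] err 14.69
[ 1.01  0.32 -0.94  2.25  1.15  0.24 -2.58] err 0.83
0 [564.62 -42.96 138.45]
[ 1.14  0.18 -1.21  2.18  0.43  0.49 -0.45] err 0.00
[ 0.85  0.33 -0.93  2.15  0.73  0.44 -0.71] err 0.00
[ 1.41 -0.14 -1.35  2.36 -0.57  0.24  0.45] err 3.45
[ 0.87  0.31 -0.94  2.25  1.29  0.26 -1.25] err 0.00
[ 1.74 -0.48 -1.37  2.3  -1.26  0.54 -0.56] err 6.58
[ 1.87 -0.21 -1.37  2.4  -1.26  0.24 -0.49] err 18.84
55 [570.09  11.77 138.45]
[ 1.61 -0.09 -1.37  2.18 -0.19  0.42 -0.04] err 15.68
[ 0.8   0.39 -1.04  2.14  0.91  0.52 -0.97] err 0.00
[ 1.52 -0.21 -1.37  2.33 -0.5   0.24  0.23] err 10.55
[ 0.5   0.25 -0.66  2.24  1.23  0.25 -1.33] err 0.00
[ 1.62 -0.48 -1.37  2.29 -1.18  0.48 -0.75] err 7.59
[ 1.77 -0.48 -1.37  2.32 -1.36  0.37 -0.57] err 17.55
```

```bash
sed -i 's/^s,r=cur.*$/data.append(([1.3996,-.1372,-1.3479,2.2867,-.2906,.4554,-1.4069],[479.32,-27.72,186.55],[-0.001,.975,-.046,.22]))/; s/^print(\[round.*$//' kin.py; python3 - <<'E'
from ik import *
G=G+np.array([0,1.3,0])
to(G+30*n,T(18,0)); to(G,T(18,0)); 
E
```

```text
pos [479.32 -27.72 186.55] d(mm) [ 10.79  -6.5  -37.06] rotvec [-0.5   8.43 -0.54] | 8.461064566541586
joints [ 1.4  -0.14 -1.35  2.29 -0.29  0.46 -1.41] F [ 0.15  1.25 -0.93] t 4.05 w 0.998579030910031
pos [479.32 -27.72 186.55] d(mm) [ 27.91  -8.21 -61.63] rotvec [-0.5   8.43 -0.54] | 8.461064566541586
joints [ 1.4  -0.14 -1.35  2.29 -0.29  0.46 -1.41] F [ 0.15  1.25 -0.93] t 4.05 w 0.998579030910031
```

Emit:
step_arm(commands=[{"x": 0.004,"y": -0.003,"z": -0.012,"ax": -0.2,"ay": 4.2,"az": -0.3,"gripper": 0.045},{"x": 0.004,"y": -0.003,"z": -0.012,"ax": -0.2,"ay": 4.2,"az": -0.3,"gripper": 0.045},{"x": 0.003,"y": -0.001,"z": -0.013,"ax": 0,"ay": 0,"az": 0,"gripper": 0.045},{"x": 0,"y": 0,"z": 0,"ax": 0,"ay": 0,"az": 0,"gripper": 0.045}])

```text
time_s: 4.45
tcp_pos: [476.2, -23.6, 155.7]
tool_rot: [-0.007, 0.985, -0.043, 0.169]
force: [-0.3, 0.1, -0.4]
width: 0.53
```

```bash
python3 - <<'E'
from ik import *
G=G+np.array([0,1.3,0])
to(G,T(18,0)); 
p=vision.read_camera('wrist'); save(p,'wrist2')
for o in vision.landmark_of('latch_grip',p): print(o, px2w(p,o['xy']))
print(w2px(p,G))
E
```

```text
pos [476.19 -23.6  155.7 ] d(mm) [ 31.05 -12.33 -30.77] rotvec [-1.38  2.54 -0.95] | 3.038700883768448
joints [ 1.21  0.12 -1.31  2.26  0.28  0.53 -1.95] F [-0.32  0.1  -0.4 ] t 4.45 w 0.5303531299234394
{'xy': [267.6, 197.7], 'confidence': 0.93} [506.39 -35.81 134.03]
[267.15 196.91 176.49]
```

View pics/wrist2.png

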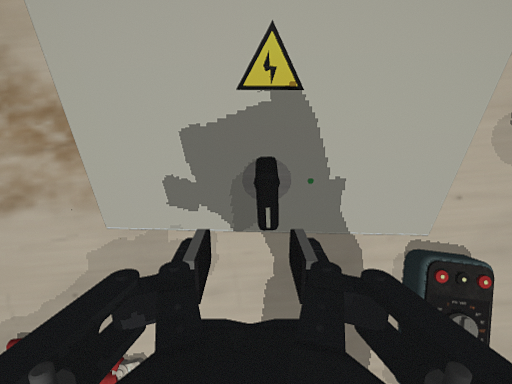

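Emit:
step_arm(commands=[{"x": 0.01,"y": -0.006,"z": 0,"ax": -0.7,"ay": 1.2,"az": -0.5,"gripper": 0.045},{"x": 0.01,"y": -0.006,"z": 0,"ax": -0.7,"ay": 1.2,"az": -0.5,"gripper": 0.045},{"x": 0.005,"y": 0,"z": -0.004,"ax": 0,"ay": 0,"az": 0,"gripper": 0.045},{"x": 0,"y": 0,"z": 0,"ax": 0,"ay": 0,"az": 0,"gripper": 0.045}])

```text
time_s: 4.95
tcp_pos: [502.9, -36.6, 154.3]
tool_rot: [0.009, 0.987, -0.05, 0.151]
force: [0.8, 0.6, -0.9]
width: 0.529
```

```bash
python3 - <<'E'
from ik import *
G=G+np.array([0,1.3,0])
to(G,T(18,0)); 
E
```

```text
pos [502.86 -36.64 154.26] d(mm) [  4.38   0.71 -29.34] rotvec [0.23 0.4  0.18] | 0.4984756507584548
joints [ 1.05  0.22 -1.19  2.18  0.46  0.63 -2.12] F [ 0.76  0.65 -0.87] t 4.95 w 0.5285556984206898
```

Emit:
step_arm(commands=[{"x": 0.001,"y": 0,"z": -0.01,"ax": 0.1,"ay": 0.2,"az": 0.1,"gripper": 0.045},{"x": 0.002,"y": 0,"z": -0.01,"ax": 0.1,"ay": 0.2,"az": 0.1,"gripper": 0.045},{"x": 0.001,"y": 0.001,"z": -0.007,"ax": 0,"ay": 0,"az": 0,"gripper": 0.035},{"x": 0,"y": 0,"z": 0,"ax": 0,"ay": 0,"az": 0,"gripper": 0.024},{"x": 0,"y": 0,"z": 0,"ax": 0,"ay": 0,"az": 0,"gripper": 0.024}])

```text
time_s: 5.45
tcp_pos: [506.4, -35.7, 127.1]
tool_rot: [0.008, 0.988, -0.049, 0.148]
force: [1.1, 0.4, 0.0]
width: 0.285
```

```bash
python3 - <<'E'
from ik import *
G=G+np.array([0,1.3,0])
to(G,T(18,0)); to(G,T(18,20)); 
p=vision.read_camera('wrist'); save(p,'wrist3')
E
```

```text
pos [506.42 -35.69 127.07] d(mm) [ 0.81 -0.24 -2.14] rotvec [ 0.04 -0.02 -0.02] | 0.04629280849097022
joints [ 0.96  0.28 -1.11  2.19  0.57  0.6  -2.21] F [1.06 0.41 0.01] t 5.45 w 0.2849590224840071
pos [506.42 -35.69 127.07] d(mm) [ 0.81 -0.24 -2.14] rotvec [-5.78  0.57 19.1 ] | 19.966082045933582
joints [ 0.96  0.28 -1.11  2.19  0.57  0.6  -2.21] F [1.06 0.41 0.01] t 5.45 w 0.2849590224840071
```

View pics/wrist3.png

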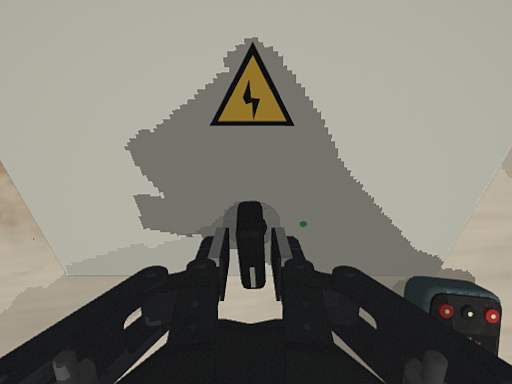

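Emit:
step_arm(commands=[{"x": 0,"y": 0,"z": 0,"ax": -2.3,"ay": 0.2,"az": 7.6,"gripper": 0.022},{"x": 0,"y": 0,"z": 0,"ax": -2.3,"ay": 0.2,"az": 7.6,"gripper": 0.022},{"x": 0,"y": 0,"z": 0,"ax": -2.3,"ay": 0.2,"az": 7.6,"gripper": 0.022},{"x": 0,"y": 0,"z": 0,"ax": -2.3,"ay": 0.2,"az": 7.6,"gripper": 0.022},{"x": 0,"y": 0,"z": 0,"ax": -2.3,"ay": 0.2,"az": 7.6,"gripper": 0.022}])

```text
time_s: 6.0
tcp_pos: [506.6, -36.2, 127.2]
tool_rot: [0.057, 0.945, 0.292, 0.137]
force: [-0.6, -0.4, 0.2]
width: 0.261
```

```bash
python3 - <<'E'
from ik import *
G=G+np.array([-0.8,1.5,2.1])
to(G,T(18,40));to(G,T(18,95)) 
E
```

```text
pos [506.61 -36.2  127.17] d(mm) [-0.17  0.47 -0.15] rotvec [-0.03  0.12 -0.01] | 0.1201237108384345
joints [ 1.07  0.35 -1.27  2.19  0.7   0.65 -1.63] F [-0.62 -0.36  0.23] t 6.0 w 0.2609468887243794
pos [506.61 -36.2  127.17] d(mm) [-0.17  0.47 -0.15] rotvec [-16.08   1.69  52.57] | 54.999731284350304
joints [ 1.07  0.35 -1.27  2.19  0.7   0.65 -1.63] F [-0.62 -0.36  0.23] t 6.0 w 0.2609468887243794
```

Emit:
step_arm(commands=[{"x": 0,"y": 0,"z": 0,"ax": -2.3,"ay": 0.2,"az": 7.6,"gripper": 0.022},{"x": 0,"y": 0,"z": 0,"ax": -2.3,"ay": 0.2,"az": 7.6,"gripper": 0.022},{"x": 0,"y": 0,"z": 0,"ax": -2.3,"ay": 0.2,"az": 7.6,"gripper": 0.022},{"x": 0,"y": 0,"z": 0,"ax": -2.3,"ay": 0.2,"az": 7.6,"gripper": 0.022}])

```text
time_s: 6.4
tcp_pos: [506.3, -35.8, 127.0]
tool_rot: [0.092, 0.829, 0.539, 0.117]
force: [0.2, 0.8, 0.5]
width: 0.259
```

```bash
python3 - <<'E'
from ik import *
G=G+np.array([-0.8,1.5,2.1])
to(G,T(18,95)) 
p=vision.read_camera('wrist'); save(p,'wrist4')
E
```

```text
pos [506.33 -35.77 126.95] d(mm) [0.11 0.04 0.07] rotvec [-6.97  0.76 22.14] | 23.223707985005873
joints [ 1.11  0.39 -1.33  2.19  0.75  0.68 -1.12] F [0.2  0.79 0.47] t 6.4 w 0.25904591179666125
```

View pics/wrist4.png

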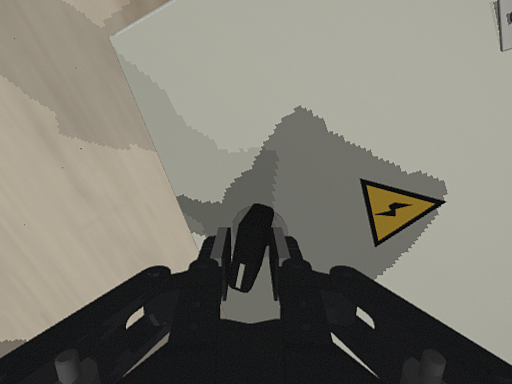

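Emit:
step_arm(commands=[{"x": 0,"y": 0,"z": 0,"ax": -2.3,"ay": 0.2,"az": 7.5,"gripper": 0.022},{"x": 0,"y": 0,"z": 0,"ax": -2.3,"ay": 0.2,"az": 7.5,"gripper": 0.022},{"x": 0,"y": 0,"z": 0,"ax": -2.3,"ay": 0.2,"az": 7.1,"gripper": 0.022},{"x": 0,"y": 0,"z": 0,"ax": 0,"ay": 0,"az": 0,"gripper": 0.022}])

```text
time_s: 6.85
tcp_pos: [506.1, -35.4, 126.7]
tool_rot: [0.113, 0.706, 0.692, 0.096]
force: [-3.1, 2.4, 1.4]
width: 0.256
```

```bash
python3 - <<'E'
from ik import *
G=G+np.array([-0.8,1.5,2.1])
to(G,T(18,95)) 
p=vision.read_camera('wrist'); save(p,'wrist5')
E
```

```text
pos [506.05 -35.42 126.75] d(mm) [ 0.38 -0.31  0.27] rotvec [-0.23  0.11  0.42] | 0.48848448258799054
joints [ 1.12  0.4  -1.34  2.19  0.77  0.69 -0.73] F [-3.08  2.37  1.43] t 6.85 w 0.25590567170762135
```

View pics/wrist5.png

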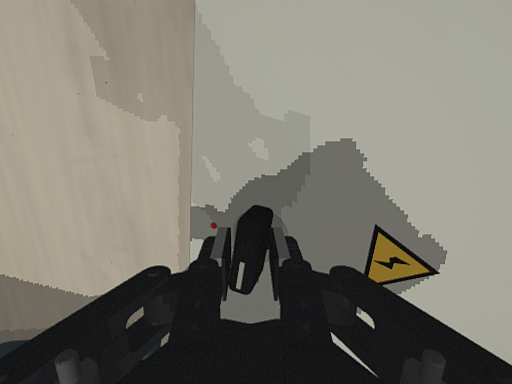

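Emit:
step_arm(commands=[{"x": 0,"y": 0,"z": 0,"ax": 0,"ay": 0,"az": 0,"gripper": 0.017},{"x": 0,"y": 0,"z": 0,"ax": 0,"ay": 0,"az": 0,"gripper": 0.01},{"x": 0,"y": 0,"z": 0,"ax": 0,"ay": 0,"az": 0,"gripper": 0.005},{"x": 0,"y": 0,"z": 0,"ax": 0,"ay": 0,"az": 0,"gripper": 0.005}])

```text
time_s: 7.3
tcp_pos: [506.1, -35.4, 126.8]
tool_rot: [0.113, 0.707, 0.692, 0.096]
force: [-7.7, 1.3, 6.2]
width: 0.195
```

```bash
python3 - <<'E'
from ik import *
G=G+np.array([-0.8,1.5,2.1])
to(G,T(18,95)) 
p=vision.read_camera('wrist'); save(p,'wrist6')
E
```

```text
pos [506.15 -35.41 126.84] d(mm) [ 0.29 -0.32  0.18] rotvec [-0.24  0.12  0.52] | 0.5855095996104672
joints [ 1.12  0.4  -1.34  2.19  0.77  0.69 -0.74] F [-7.73  1.3   6.2 ] t 7.3 w 0.1954400871312048
```

View pics/wrist6.png

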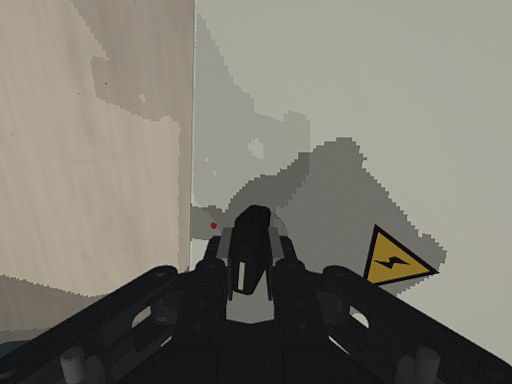

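```bash
python3 - <<'E'
from ik import *
s,r=cur(); X0=s['tcp_pos']; f=lambda p:H+R.from_rotvec(yb*p).as_matrix()@(X0-H)
ps=np.linspace(0,.9,13); X=np.array([f(p) for p in ps]); print(np.c_[ps[1:],np.diff(X,axis=0)]); print(X[-1],yb)
E
```

```text
[[ 0.07 -4.42  0.44 10.51]
 [ 0.15 -3.62  0.36 10.82]
 [ 0.22 -2.81  0.28 11.06]
 [ 0.3  -1.97  0.2  11.24]
 [ 0.38 -1.13  0.11 11.36]
 [ 0.45 -0.28  0.03 11.41]
 [ 0.53  0.57 -0.06 11.4 ]
 [ 0.6   1.42 -0.14 11.33]
 [ 0.67  2.26 -0.23 11.19]
 [ 0.75  3.09 -0.31 10.99]
 [ 0.82  3.9  -0.39 10.72]
 [ 0.9   4.69 -0.47 10.4 ]]
[507.82 -35.54 259.26] [0.1 1.  0. ]
```

Emit:
step_arm(commands=[{"x": -0.004,"y": 0.0004,"z": 0.0105,"ax": 0.28,"ay": 2.8,"az": 0,"gripper": 0.005},{"x": -0.0036,"y": 0.0004,"z": 0.0108,"ax": 0.28,"ay": 2.8,"az": 0,"gripper": 0.005}])

```text
time_s: 7.55
tcp_pos: [498.3, -34.3, 148.3]
tool_rot: [0.075, 0.712, 0.696, 0.065]
force: [-1.9, 1.0, 0.0]
width: 0.186
```

Emit:
step_arm(commands=[{"x": -0.0028,"y": 0.0003,"z": 0.011,"ax": 0.28,"ay": 2.8,"az": 0,"gripper": 0.005},{"x": -0.002,"y": 0.0002,"z": 0.0112,"ax": 0.28,"ay": 2.8,"az": 0,"gripper": 0.005}])

```text
time_s: 7.75
tcp_pos: [494.0, -33.9, 171.1]
tool_rot: [0.038, 0.714, 0.698, 0.033]
force: [-2.4, 0.9, 2.2]
width: 0.176
```

```bash
python3 - <<'E'
from ik import *
to(H,T(30,95)) 
p=vision.read_camera('side'); cv2.imwrite('pics/side7.png',cv2.resize(p['color'][130:290,150:330,::-1],None,fx=4,fy=4))
E
```

```text
pos [494.   -33.95 171.09] d(mm) [149.2  -16.85  20.21] rotvec [-0.13  0.79  0.64] | 1.026053753954615
joints [ 1.09  0.39 -1.33  2.03  0.5   0.97 -0.5 ] F [-2.43  0.87  2.22] t 7.75 w 0.1757292961335139
```

View pics/side7.png

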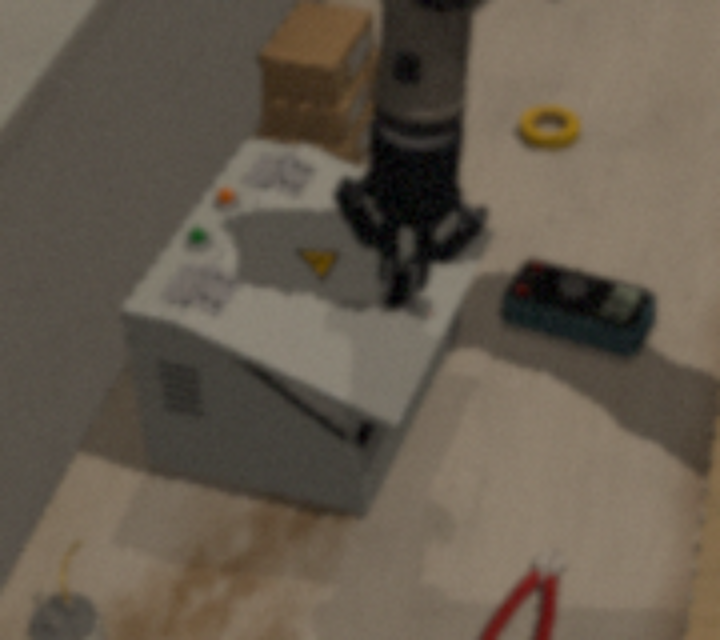

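The lid is lifting: a dark gap shows along its left edge, from (240,355) to (365,435). I'll keep going.

Emit:
step_arm(commands=[{"x": -0.0011,"y": 0.0001,"z": 0.0113,"ax": 0.28,"ay": 2.8,"az": 0,"gripper": 0.005},{"x": -0.0003,"y": 0,"z": 0.0114,"ax": 0.28,"ay": 2.8,"az": 0,"gripper": 0.005},{"x": 0.0006,"y": 0,"z": 0.0114,"ax": 0.28,"ay": 2.8,"az": 0,"gripper": 0.005},{"x": 0.0014,"y": -0.0001,"z": 0.0113,"ax": 0.28,"ay": 2.8,"az": 0,"gripper": 0.005}])

```text
time_s: 8.2
tcp_pos: [495.4, -34.3, 216.7]
tool_rot: [-0.037, 0.715, 0.698, -0.029]
force: [-0.1, 2.1, 0.9]
width: 0.163
```

Emit:
step_arm(commands=[{"x": 0.0023,"y": -0.0002,"z": 0.0112,"ax": 0.35,"ay": 3.5,"az": 0,"gripper": 0.005},{"x": 0.0031,"y": -0.0003,"z": 0.011,"ax": 0.35,"ay": 3.5,"az": 0,"gripper": 0.005},{"x": 0.0039,"y": -0.0004,"z": 0.0107,"ax": 0.35,"ay": 3.5,"az": 0,"gripper": 0.005},{"x": 0.0047,"y": -0.0005,"z": 0.0104,"ax": 0.35,"ay": 3.5,"az": 0,"gripper": 0.005}])

```text
time_s: 8.6
tcp_pos: [510.5, -36.0, 259.7]
tool_rot: [-0.13, 0.706, 0.688, -0.107]
force: [2.3, 1.9, -2.0]
width: 0.153
```

```bash
python3 - <<'E'
from ik import *
to(H,T(55,95)) 
p=vision.read_camera('side'); cv2.imwrite('pics/side8.png',cv2.resize(p['color'][130:290,150:330,::-1],None,fx=4,fy=4))
E
```

```text
pos [510.52 -35.99 259.73] d(mm) [132.68 -14.81 -68.43] rotvec [0.11 0.63 0.74] | 0.9789777759784176
joints [ 0.83  0.6  -1.21  1.6   0.39  1.63 -0.46] F [ 2.31  1.88 -1.99] t 8.6 w 0.1533160184535932
```

View pics/side8.png

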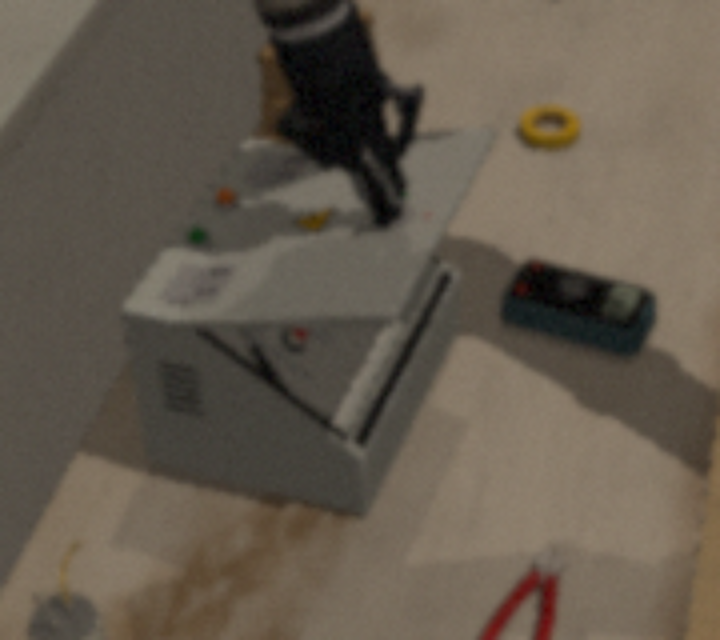

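Emit:
step_arm(commands=[{"x": 0,"y": 0,"z": 0,"ax": 0,"ay": 0,"az": 0,"gripper": 0.05},{"x": 0,"y": 0,"z": 0.002,"ax": 0,"ay": 0,"az": 0,"gripper": 0.05},{"x": 0.009,"y": -0.001,"z": 0.025,"ax": 0,"ay": 0,"az": 0,"gripper": 0.05},{"x": 0.012,"y": -0.001,"z": 0.035,"ax": 0,"ay": 0,"az": 0,"gripper": 0.05},{"x": -0.01,"y": 0,"z": 0.035,"ax": 0,"ay": -5,"az": 0,"gripper": 0.05}])

```text
time_s: 9.15
tcp_pos: [522.1, -38.8, 354.5]
tool_rot: [-0.101, 0.708, 0.695, -0.075]
force: [-0.5, -2.0, 1.7]
width: 0.588
```

Emit:
step_arm(commands=[{"x": -0.035,"y": -0.005,"z": 0.015,"ax": 0,"ay": -5,"az": 0,"gripper": 0.05},{"x": -0.035,"y": -0.005,"z": 0.01,"ax": 0,"ay": -5,"az": 0,"gripper": 0.02},{"x": -0.035,"y": -0.005,"z": 0.0,"ax": 0,"ay": -5,"az": 0,"gripper": 0.0},{"x": -0.03,"y": -0.005,"z": 0.0,"ax": 0,"ay": -5,"az": 0,"gripper": 0.0}])

```text
time_s: 9.55
tcp_pos: [410.6, -52.5, 382.6]
tool_rot: [-0.023, 0.709, 0.705, 0.01]
force: [-1.0, 0.1, -0.3]
width: 0.08
```

```bash
python3 - <<'E'
from ik import *
to(H,T(25,95)) 
p=vision.read_camera('side'); cv2.imwrite('pics/side9.png',cv2.resize(p['color'][130:290,150:330,::-1],None,fx=4,fy=4))
E
```

```text
pos [410.55 -52.5  382.61] d(mm) [ 232.65    1.7  -191.31] rotvec [ -3.67 -10.95  -0.59] | 11.567763479926883
joints [ 1.46 -0.21 -1.18  1.8  -0.24  1.46  0.31] F [-1.04  0.12 -0.25] t 9.55 w 0.08000935629246345
```

View pics/side9.png

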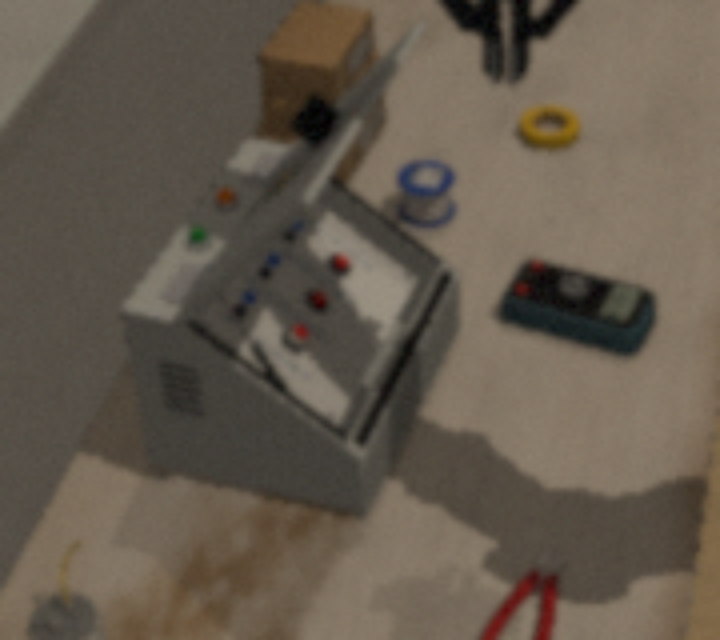

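Emit:
step_arm(commands=[{"x": 0,"y": 0.01,"z": -0.005,"ax": -1,"ay": -5,"az": 0,"gripper": 0.0},{"x": 0,"y": 0.01,"z": -0.005,"ax": -1,"ay": -5,"az": 0,"gripper": 0.0},{"x": 0,"y": 0.01,"z": -0.005,"ax": -1,"ay": -5,"az": 0,"gripper": 0.0},{"x": 0,"y": 0.01,"z": 0,"ax": 0,"ay": 0,"az": 0,"gripper": 0.0}])

```text
time_s: 10.0
tcp_pos: [408.6, -12.0, 366.5]
tool_rot: [0.087, 0.703, 0.701, 0.082]
force: [0.0, 0.1, 0.0]
width: -0.003
```

```bash
python3 - <<'E'
from ik import *
B0=H-95*xb-12*n
to(B0,T(10,90)) 
for c in ('wrist','side','top'):
    p=vision.read_camera(c); save(p,c+'10')
    print(c)
    for o in vision.landmark_of('button_top',p): print(o, px2w(p,o['xy'],r=1))
    for b in (-55,0,55): print(b,w2px(p,B0+b*yb),B0+b*yb)
    if c=='side': cv2.imwrite('pics/side10z.png',cv2.resize(p['color'][130:290,150:330,::-1],None,fx=4,fy=4))
E
```

```text
pos [408.59 -12.03 366.52] d(mm) [ 164.03  -31.73 -239.54] rotvec [ -0.19 -11.27  -5.47] | 12.527988713995445
joints [ 1.25 -0.47 -0.91  1.99 -0.47  1.24  0.46] F [0.05 0.14 0.  ] t 10.0 w -0.0030595394508759807
wrist
{'xy': [320.7, 154.8], 'confidence': 0.64} [579.44  -1.33 122.22]
-55 [310.52 216.75 428.12] [567.15 -98.48 126.98]
0 [316.07 183.1  413.66] [572.61 -43.75 126.98]
55 [322.03 147.   399.2 ] [578.08  10.97 126.98]
side
{'xy': [227.4, 213.1], 'confidence': 0.37} [576.23 -20.98 100.28]
{'xy': [207.7, 185.9], 'confidence': 0.23} [632.63  -6.09 224.09]
-55 [ 235.34  194.1  1560.3 ] [567.15 -98.48 126.98]
0 [ 229.72  203.39 1519.83] [572.61 -43.75 126.98]
55 [ 223.8   213.2  1479.37] [578.08  10.97 126.98]
top
-55 [ 255.34  176.96 1329.09] [567.15 -98.48 126.98]
0 [ 237.83  175.65 1329.49] [572.61 -43.75 126.98]
55 [ 220.34  174.35 1329.88] [578.08  10.97 126.98]
```

View pics/wrist10.png

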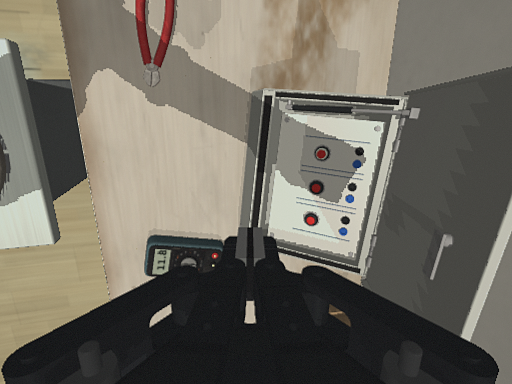

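View pics/side10z.png

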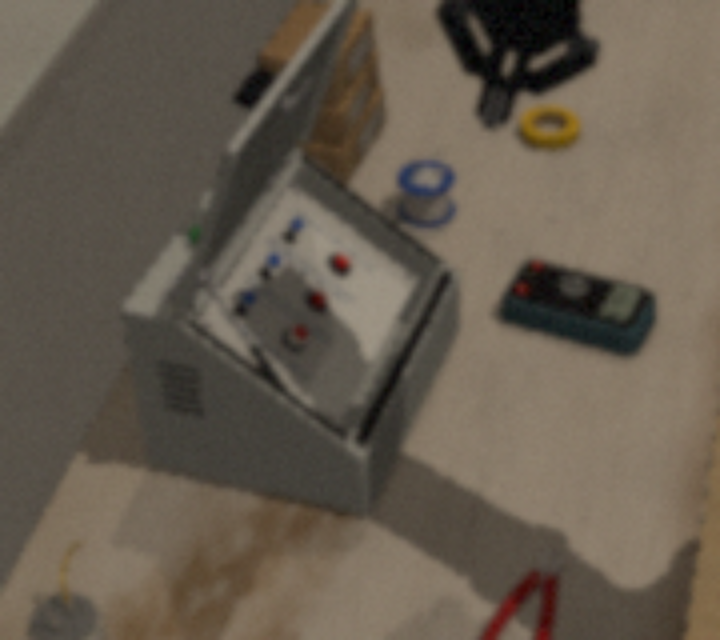

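```bash
python3 - <<'E'
from ik import *
im=cv2.imread('pics/wrist10.png')
hsv=cv2.cvtColor(im,cv2.COLOR_BGR2HSV)
m=(((hsv[...,0]<8)|(hsv[...,0]>172))&(hsv[...,1]>130)&(hsv[...,2]>60)).astype(np.uint8)
m[:130]=0;m[235:]=0;m[:,:290]=0;m[:,340:]=0
nn,l,st,c=cv2.connectedComponentsWithStats(m)
for i in range(1,nn):
    if st[i,4]>8: print(st[i],c[i])
cv2.imwrite('pics/w10z.png',cv2.resize(im[130:240,260:380],None,fx=5,fy=5,interpolation=cv2.INTER_CUBIC))
B0=H-95*xb-12*n
p=vision.read_camera('wrist')
for b,h in ((55,0),(0,-8),(-55,-8)): print(w2px(p,B0+b*yb+h*n))
E
```

```text
[317 150   9   8  54] [320.85 153.67]
[312 184   9   9  64] [315.7  187.77]
[306 216   9   9  61] [310.13 220.  ]
[318.63 147.66 401.22]
[313.52 182.7  422.63]
[308.11 215.75 436.75]
```

View pics/w10z.png

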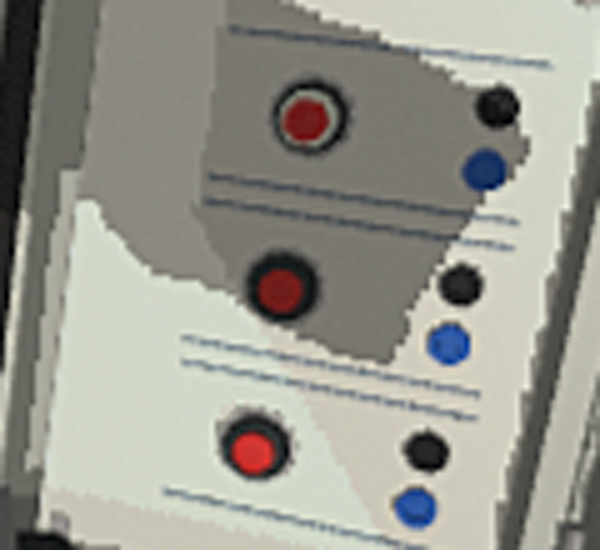

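```bash
cat > btn.py <<'E'
from ik import *
B0=H-95*xb-12*n
def blobs(p,lo_,hi_):
    im=np.ascontiguousarray(p['color'][:,:,::-1]); hsv=cv2.cvtColor(im,cv2.COLOR_BGR2HSV)
    m=(((hsv[...,0]<8)|(hsv[...,0]>172))&(hsv[...,1]>120)&(hsv[...,2]>50)).astype(np.uint8)
    k=np.zeros_like(m); k[lo_[1]:hi_[1],lo_[0]:hi_[0]]=1; m*=k
    nn,l,st,c=cv2.connectedComponentsWithStats(m)
    return [(st[i,4],c[i]) for i in range(1,nn) if st[i,4]>5]
def ray(p,xy,h):
    # intersect pixel ray with plane through B0 offset h along n
    C=-np.array(p['R']).T@np.array(p['t']); d=px2w(p,xy,1000.)-C
    t=((B0+h*n-C)@n)/(d@n); X=C+t*d; return X, np.array([(X-B0)@xb,(X-B0)@yb])
if __name__=='__main__':
    p=vision.read_camera('wrist'); save(p,'wrist11')
    for (a,c),h in zip(blobs(p,(285,130),(345,240)),(0,-8,-8)): print(a,c,*ray(p,c,h),px2w(p,c,r=1))
    for o in vision.landmark_of('button_top',p): print(o,*ray(p,o['xy'],0))
    p=vision.read_camera('side')
    for (a,c) in blobs(p,(215,185),(245,222)): print('side',a,c,*ray(p,c,0),*ray(p,c,-8))
    p=vision.read_camera('top')
    for (a,c) in blobs(p,(205,160),(270,190)): print('top',a,c,*ray(p,c,0),*ray(p,c,-8))
    # check known landmarks: lid hinge plane / panel plane via depth
    to(H,R0)
E
python3 btn.py
```

```text
57 [317.4  154.33] [576.85   1.02 126.82] [-0.28 44.97] [579.26   0.3  122.29]
62 [312.26 188.26] [575.75 -53.28 120.06] [-0.63 -9.17] [577.82 -54.48 116.08]
60 [307.08 220.55] [ 570.46 -107.31  120.14] [ -0.51 -63.46] [ 572.58 -109.18  115.94]
{'xy': [317.9, 154.8], 'confidence': 0.68} [577.47   0.36 127.29] [ 0.55 44.38]
side 9 [234.89 195.33] [567.04 -91.9  126.44] [ -0.94 -48.46] [ 569.8  -100.48  119.2 ] [ -2.14 -56.72]
side 6 [229.17 204.  ] [573.48 -39.77 127.31] [0.57 4.05] [576.29 -47.96 120.07] [-0.62 -3.82]
side 7 [224.86 212.57] [575.89   5.83 125.82] [-2.03 49.66] [578.72  -2.03 118.57] [-3.25 42.13]
top 12 [224.08 173.67] [579.6   -0.9  128.86] [ 3.28 43.34] [581.33  -0.37 120.27] [-0.27 44.03]
top 11 [241.55 174.36] [575.84 -55.52 130.05] [  5.35 -11.39] [577.55 -55.36 121.46] [  1.8  -11.05]
top 19 [259.   175.21] [ 571.68 -110.01  130.94] [  6.9  -66.02] [ 573.36 -110.2   122.36] [  3.36 -66.05]
pos [411.65 -12.68 368.59] d(mm) [ 231.55  -38.12 -177.29] rotvec [ 37.1  -18.71 -87.78] | 97.12062986452918
joints [ 1.25 -0.46 -0.91  1.98 -0.47  1.24  0.46] F [-0.09 -0.23 -0.03] t 10.55 w 0.0038758238719622928
```

```bash
cat > seq2.py <<'E'
from sim import *
s,_=cur(); q=s['joint_pos'].copy()
Tb=np.array([578.8,0.5,123.0])
print('fk check',fk(P,q,SG)[0],s['tcp_pos'])
for dl in (5,8,12):
    n2=R.from_rotvec(yb*np.radians(dl)).as_matrix()@n; C=Tb+14*n2
    print(dl,C); path(q,[(C+120*n+np.array([0,0,50.]),T(dl+5,90)),(C+50*n,T(dl,90)),(C,T(dl,90)),(C-9*n,T(dl,90))])
dl=8;n2=R.from_rotvec(yb*np.radians(dl)).as_matrix()@n; C=Tb+14*n2
to(C+120*n+np.array([0,0,50.]),T(dl+5,90)); to(C+40*n,T(dl,90))
E
python3 seq2.py
```

```text
fk check [436.19 -22.9  362.73] [411.65 -12.68 368.59]
5 [571.83   1.2  135.12]
[ 1.34 -0.43 -1.18  2.12 -0.6   0.82  0.35] err 0.00
[-0.44  0.1   0.36  2.23  0.11  0.3  -0.28] err 0.00
[-0.36  0.23  0.3   2.2  -0.    0.24 -0.18] err 0.72
[-0.35  0.25  0.29  2.19 -0.02  0.24 -0.16] err 1.11
8 [572.48   1.13 135.47]
[ 1.39 -0.41 -1.22  2.08 -0.55  0.87  0.32] err 0.00
[ 0.31  0.11 -0.43  2.19  0.29  0.39 -0.44] err 0.00
[ 0.24  0.24 -0.35  2.16  0.46  0.32 -0.58] err 0.00
[ 0.22  0.26 -0.33  2.15  0.48  0.3  -0.6 ] err 0.00
12 [573.36   1.04 135.89]
[ 1.46 -0.38 -1.29  2.03 -0.49  0.94  0.27] err 0.00
[ 1.79 -0.48 -1.37  2.17 -0.9   0.7   0.6 ] err 11.77
[ 1.9  -0.48 -1.37  2.21 -1.01  0.62  0.68] err 18.34
[ 1.92 -0.48 -1.37  2.22 -1.03  0.6   0.7 ] err 19.52
pos [411.65 -12.68 368.59] d(mm) [ 92.34  20.65 -84.82] rotvec [-0.31 -8.11 -5.72] | 9.929373876493365
joints [ 1.25 -0.46 -0.91  1.98 -0.47  1.24  0.46] F [-0.09 -0.23 -0.03] t 10.55 w 0.0038758238719622928
pos [411.65 -12.68 368.59] d(mm) [ 138.     16.09 -200.35] rotvec [ -0.56 -13.11  -5.7 ] | 14.30345586568816
joints [ 1.25 -0.46 -0.91  1.98 -0.47  1.24  0.46] F [-0.09 -0.23 -0.03] t 10.55 w 0.0038758238719622928
```

```bash
python3 - <<'E'
import re
from h import *
s=sensors.state()
t=open('kin.py').read()
add="data.append((%s,%s,%s))\n"%([round(float(x),4) for x in s['joint_pos']],[round(float(x),2) for x in s['tcp_pos']],[round(float(x),4) for x in s['tool_rot']])
# other samples (2-decimals)
add+="""data+=[([1.05,.22,-1.19,2.18,.46,.63,-2.12],[502.86,-36.64,154.26],[.009,.987,-.05,.151]),
([.96,.28,-1.11,2.19,.57,.6,-2.21],[506.42,-35.69,127.07],[.008,.988,-.049,.148]),
([1.12,.4,-1.34,2.19,.77,.69,-.74],[506.15,-35.41,126.84],[.113,.707,.692,.096]),
([1.09,.39,-1.33,2.03,.5,.97,-.5],[494.0,-33.95,171.09],[.038,.714,.698,.033]),
([.83,.6,-1.21,1.6,.39,1.63,-.46],[510.52,-35.99,259.73],[-.13,.706,.688,-.107])]
"""
t=t.replace("import itertools",add+"import itertools",1)
open('kin.py','w').write(t)
E
python3 kin.py | tail -25
```

```text
0.91,    1.66]))
(np.float64(5099.360625872346), (1, -1, -1, -1), array([   6.72, -716.62, -398.76, -510.9 ,   14.52, -311.24,  159.36,
          0.91,   -4.62]))
(np.float64(4073.670296171809), (-1, -1, 1, -1), array([ -45.27,  289.7 ,  326.86,   30.49,   59.62, -206.74,  -42.59,
         -0.06,   -1.58]))
(np.float64(4073.670294244105), (-1, -1, 1, -1), array([ -45.27,  289.69,  326.86,   30.48,   59.62, -206.74,  -42.59,
         -0.06,    4.7 ]))
(np.float64(4073.6702939994893), (-1, -1, 1, -1), array([ -45.27,  289.69,  326.86,   30.48,   59.62, -206.74,  -42.59,
         -0.06,    4.7 ]))
(np.float64(4073.670291780429), (-1, -1, 1, -1), array([ -45.27,  289.7 ,  326.86,   30.48,   59.62, -206.74,  -42.59,
         -0.06,   -1.58]))
(np.float64(9.395528715860005), (-1, -1, -1, -1), array([222.89, 518.49, 460.82, 301.18,   0.51,  -4.98, -11.16,  -0.07,
        -1.51]))
[[ -2.32   4.64  -5.18]
 [ -0.19   4.7   -6.6 ]
 [ -1.84   6.27  -5.44]
 [  1.23  -0.06  -3.98]
 [  4.34  -0.6   -2.73]
 [ 15.02   3.03 -17.1 ]
 [ -2.28   5.61   5.23]
 [  0.1    2.13   8.96]
 [ -0.91  -0.64  11.81]
 [  1.84   1.38  10.22]
 [  2.28  -1.59   4.83]]
[0.01 0.04 0.04 0.04 0.03 0.02 0.02 0.02 0.02 0.01 0.03]
```

```bash
cat > kin2.py <<'E'
import kin
from kin import *
def fk2(p,q,sg):
    p=np.asarray(p); V=p[:21].reshape(7,3); b0,b7=p[21:23]; off=p[23:29]
    T=rot([0,0,1],b0); x=np.zeros(3)
    ax=[[0,0,-1],[0,1,0]]*3+[[0,0,-1]]
    for i in range(7):
        T=T@rot(ax[i],q[i]+(off[i-1] if 0<i<6 else 0)+(b7 if i==6 else 0)); x=x+T@V[i]
    return x,T
p0=np.zeros(29); V=p0[:21].reshape(7,3); V[0,2]=223;V[1,2]=518;V[3,2]=461;V[5,2]=301; p0[21]=-.07;p0[22]=-1.51
def res2(p):
    out=[]
    for q,x,qq in data:
        X,T=fk2(p,q,None); out+=list((X-x)/10)
        Rm=R.from_quat([qq[1],qq[2],qq[3],qq[0]]).as_matrix(); out+=list((Rm.T@T-np.eye(3)).ravel()*20)
    return np.r_[out,(p-p0)[:21]*.003,(p-p0)[21:]*.3]
if __name__=='__main__':
    f=least_squares(res2,p0); print(f.cost,f.x[:21].reshape(7,3),f.x[21:]); np.save('kin2.npy',f.x)
    r=res2(f.x)[:12*len(data)].reshape(-1,12); print(r[:,:3]*10,abs(r[:,3:]).max(1)/20)
E
python3 kin2.py
```

```text
0.2975974524121321 [[ -3.34  -4.97 257.06]
 [  4.53  -4.97 523.54]
 [ -9.5  -13.4    5.54]
 [  1.25 -13.4  471.95]
 [ -1.19  -1.13  10.95]
 [ -2.04  -1.13 313.98]
 [  0.06  -1.26  12.98]] [-0.   -1.57  0.    0.    0.    0.   -0.    0.  ]
[[ 1.14  0.23  0.46]
 [ 0.   -1.96 -0.29]
 [-0.65 -0.05 -0.83]
 [ 0.1   0.93  1.28]
 [-0.21 -0.2   0.23]
 [-1.02 -0.09  0.06]
 [-1.34  2.52 -1.56]
 [ 1.55 -1.01  0.5 ]
 [ 0.86 -1.59 -0.18]
 [ 0.55  0.55  0.52]
 [-0.5   0.61 -0.22]] [0.   0.01 0.   0.01 0.   0.   0.01 0.   0.01 0.   0.01]
```

```bash
sed -i 's/^K=np.load.*$/from kin2 import fk2\nP=np.load("kin2.npy"); SG=None; fk=fk2/' ik.py; sed -i 's/^from ik import \*/from ik import *\nfrom ik import fk/' sim.py; cat > seq3.py <<'E'
from sim import *
s,_=cur(); q=s['joint_pos'].copy()
Tb=np.array([578.8,0.5,123.0])
print('fk check',fk(P,q,SG)[0],s['tcp_pos'])
dl=8
for dl in (5,8,12):
  n2=R.from_rotvec(yb*np.radians(dl)).as_matrix()@n; C=Tb+14*n2
  print('A',dl); path(q,[(C+120*n+np.array([0,0,50.]),T(dl+5,90)),(C+50*n,T(dl,90)),(C,T(dl,90)),(C-9*n,T(dl,90))])
  for yaw in (70,90,110):
    print('B',dl,yaw); path(q,[(np.array([500,0,330.]),T(30,yaw)),(C+np.array([0,0,70.]),T(30,yaw)),(C+40*n,T(dl,yaw)),(C,T(dl,yaw)),(C-9*n,T(dl,yaw))])
E
python3 seq3.py
```

```text
fk check [410.65 -12.81 368.66] [411.65 -12.68 368.59]
A 5
[ 1.4  -0.39 -1.24  2.11 -0.54  0.78  0.32] err 0.00
[ 0.99  0.17 -1.22  2.23  0.76  0.44 -0.91] err 0.00
[ 0.78  0.3  -1.03  2.22  1.06  0.45 -1.18] err 0.00
[ 0.75  0.32 -1.    2.21  1.11  0.45 -1.21] err 0.00
B 5 70
[ 1.88 -0.48 -1.37  1.81 -0.57  1.34  0.07] err 5.39
[ 2.1  -0.48 -1.37  1.94 -0.7   1.1   0.12] err 18.62
[ 1.78 -0.48 -1.37  2.27 -1.07  0.49  0.42] err 13.63
[ 1.87 -0.48 -1.37  2.3  -1.21  0.43  0.55] err 18.84
[ 1.89 -0.48 -1.37  2.31 -1.24  0.42  0.57] err 19.84
B 5 90
[ 1.17  0.13 -1.37  1.8   0.16  1.24 -0.33] err 0.00
[ 0.81  0.45 -1.15  1.82  0.5   1.09 -0.61] err 0.00
[ 0.87  0.17 -1.09  2.23  0.77  0.42 -0.93] err 0.00
[ 0.71  0.28 -0.95  2.22  1.02  0.42 -1.14] err 0.00
[ 0.69  0.3  -0.92  2.21  1.07  0.42 -1.18] err 0.00
B 5 110
[ 1.17  0.13 -1.37  1.8   0.16  1.24  0.02] err 0.00
[ 0.81  0.45 -1.15  1.82  0.5   1.09 -0.26] err 0.00
[ 0.86  0.17 -1.09  2.23  0.78  0.42 -0.58] err 0.00
[ 0.71  0.28 -0.95  2.22  1.02  0.42 -0.8 ] err 0.00
[ 0.69  0.3  -0.92  2.21  1.07  0.42 -0.84] err 0.00
A 8
[ 1.
[... 1369 characters left out ...]
0.48 -1.37  2.19 -0.91  0.64  0.28] err 14.94
[ 1.94 -0.48 -1.37  2.22 -0.97  0.57  0.34] err 19.58
[ 1.95 -0.48 -1.37  2.23 -0.99  0.55  0.35] err 20.51
B 12 90
[ 1.17  0.13 -1.37  1.8   0.16  1.24 -0.33] err 0.00
[ 0.81  0.45 -1.15  1.82  0.5   1.09 -0.61] err 0.00
[ 0.9   0.25 -1.15  2.14  0.64  0.59 -0.78] err 0.00
[ 0.77  0.34 -1.03  2.12  0.8   0.57 -0.9 ] err 0.00
[ 0.75  0.36 -1.01  2.12  0.83  0.57 -0.93] err 0.00
B 12 110
[ 1.17  0.13 -1.37  1.8   0.16  1.24  0.02] err 0.00
[ 0.81  0.45 -1.15  1.82  0.5   1.09 -0.26] err 0.00
[ 0.9   0.25 -1.15  2.14  0.64  0.59 -0.43] err 0.00
[ 0.77  0.34 -1.03  2.12  0.8   0.57 -0.56] err 0.00
[ 0.75  0.36 -1.01  2.12  0.83  0.57 -0.58] err 0.00
```

```bash
cat > seq4.py <<'E'
from sim import *
s,_=cur(); q=s['joint_pos'].copy()
Tb=np.array([578.8,0.5,123.0]); dl=8
n2=R.from_rotvec(yb*np.radians(dl)).as_matrix()@n; C=Tb+14*n2
for y in (-150,-80,-40):
  for x,z in ((500,330),(500,280),(520,250),(460,300)):
    print(x,y,z); path(q,[(np.array([x,y,z]),T(20,90)),(C+50*n,T(dl,90)),(C,T(dl,90))])
E
python3 seq4.py
```

```text
500 -150 330
[ 1.52 -0.03 -1.25  1.88 -0.09  1.02  0.21] err 0.00
[ 0.93  0.17 -1.16  2.2   0.64  0.49 -0.79] err 0.00
[ 0.74  0.3  -0.99  2.18  0.9   0.48 -1.02] err 0.00
500 -150 280
[ 1.53  0.07 -1.33  1.95  0.05  0.91  0.08] err 0.00
[ 0.92  0.17 -1.14  2.2   0.63  0.49 -0.78] err 0.00
[ 0.73  0.3  -0.98  2.18  0.89  0.47 -1.01] err 0.00
520 -150 250
[ 1.4   0.21 -1.31  1.96  0.25  0.88 -0.11] err 0.00
[ 0.91  0.17 -1.13  2.2   0.62  0.49 -0.78] err 0.00
[ 0.73  0.3  -0.97  2.18  0.89  0.47 -1.01] err 0.00
460 -150 300
[ 1.47 -0.14 -1.1   1.99 -0.23  0.97  0.37] err 0.00
[ 0.94  0.18 -1.17  2.2   0.64  0.5  -0.8 ] err 0.00
[ 0.75  0.3  -1.    2.18  0.91  0.48 -1.02] err 0.00
500 -80 330
[ 1.56 -0.18 -1.32  1.91 -0.24  1.03  0.22] err 0.00
[ 0.94  0.18 -1.17  2.2   0.64  0.5  -0.8 ] err 0.00
[ 0.75  0.3  -1.    2.18  0.91  0.48 -1.02] err 0.00
500 -80 280
[ 1.49 -0.04 -1.37  1.98 -0.05  0.9   0.04] err 0.18
[ 0.93  0.17 -1.16  2.2   0.64  0.49 -0.79] err 0.00
[ 0.74  0.3  -0.99  2.18  0.9   0.48 -1.02] err 0.00
520 -80 250
[ 1.32  0.15 -1.34  1.99  0.22  0.87 -0.22] err 0.00
[ 0.9
[... 255 characters left out ...]
 -1.02] err 0.00
500 -40 330
[ 1.54 -0.26 -1.33  1.91 -0.32  1.04  0.22] err 0.00
[ 0.95  0.18 -1.17  2.2   0.65  0.5  -0.8 ] err 0.00
[ 0.75  0.31 -1.    2.18  0.91  0.48 -1.02] err 0.00
500 -40 280
[ 1.51 -0.12 -1.37  1.99 -0.14  0.91  0.05] err 3.03
[ 0.94  0.17 -1.16  2.2   0.64  0.49 -0.79] err 0.00
[ 0.75  0.3  -0.99  2.18  0.9   0.48 -1.02] err 0.00
520 -40 250
[ 1.25  0.13 -1.35  2.    0.23  0.87 -0.31] err 0.00
[ 0.93  0.17 -1.15  2.2   0.63  0.49 -0.79] err 0.00
[ 0.74  0.3  -0.99  2.18  0.9   0.48 -1.01] err 0.00
460 -40 300
[ 1.43 -0.33 -1.17  2.03 -0.4   1.    0.32] err 0.00
[ 0.95  0.18 -1.18  2.2   0.65  0.5  -0.81] err 0.00
[ 0.76  0.31 -1.01  2.18  0.91  0.49 -1.03] err 0.00
```

```bash
python3 -c "
from ik import *
to(np.array([510,-110,290.]),T(20,90))"
```

```text
pos [411.65 -12.68 368.59] d(mm) [ 98.35 -97.32 -78.59] rotvec [ 0.04 -1.12 -5.73] | 5.841851796868014
joints [ 1.25 -0.46 -0.91  1.98 -0.47  1.24  0.46] F [-0.09 -0.23 -0.03] t 10.55 w 0.0038758238719622928
```

Emit:
step_arm(commands=[{"x": 0.016,"y": -0.016,"z": -0.013,"ax": 0,"ay": -0.2,"az": -1,"gripper": 0.0},{"x": 0.016,"y": -0.016,"z": -0.013,"ax": 0,"ay": -0.2,"az": -1,"gripper": 0.0},{"x": 0.016,"y": -0.016,"z": -0.013,"ax": 0,"ay": -0.2,"az": -1,"gripper": 0.0},{"x": 0.016,"y": -0.016,"z": -0.013,"ax": 0,"ay": -0.2,"az": -1,"gripper": 0.0},{"x": 0.016,"y": -0.016,"z": -0.013,"ax": 0,"ay": -0.2,"az": -1,"gripper": 0.0}])

```text
time_s: 11.05
tcp_pos: [492.0, -93.1, 303.4]
tool_rot: [0.097, 0.731, 0.67, 0.087]
force: [0.0, -0.7, -1.2]
width: 0.001
```

Emit:
step_arm(commands=[{"x": 0.018,"y": -0.016,"z": -0.013,"ax": 0,"ay": -0.2,"az": -0.7,"gripper": 0.0},{"x": 0,"y": 0,"z": 0,"ax": 0,"ay": 0,"az": 0,"gripper": 0.0}])

```text
time_s: 11.25
tcp_pos: [507.4, -114.7, 288.6]
tool_rot: [0.093, 0.738, 0.662, 0.091]
force: [0.5, 0.1, -0.6]
width: 0.001
```

```bash
cat > now.py <<'E'
from ik import *
Tb=np.array([578.8,0.5,123.0]); dl=8
n2=R.from_rotvec(yb*np.radians(dl)).as_matrix()@n; C=Tb+14*n2
if __name__=='__main__':
    to(C+50*n,T(dl,90)); to(C,T(dl,90))
E
python3 now.py
```

```text
pos [ 507.37 -114.66  288.56] d(mm) [  36.57  118.64 -112.13] rotvec [ -1.89 -11.97   0.37] | 12.12554916731229
joints [ 1.5   0.04 -1.36  1.94  0.02  0.93  0.03] F [ 0.52  0.14 -0.64] t 11.25 w 0.0014591803155505347
pos [ 507.37 -114.66  288.56] d(mm) [  65.11  115.79 -153.09] rotvec [ -1.89 -11.97   0.37] | 12.12554916731229
joints [ 1.5   0.04 -1.36  1.94  0.02  0.93  0.03] F [ 0.52  0.14 -0.64] t 11.25 w 0.0014591803155505347
```

Emit:
step_arm(commands=[{"x": 0.0045,"y": 0.0148,"z": -0.014,"ax": -0.2,"ay": -1.5,"az": 0,"gripper": 0.0},{"x": 0.0045,"y": 0.0148,"z": -0.014,"ax": -0.2,"ay": -1.5,"az": 0,"gripper": 0.0},{"x": 0.0045,"y": 0.0148,"z": -0.014,"ax": -0.2,"ay": -1.5,"az": 0,"gripper": 0.0},{"x": 0.0045,"y": 0.0148,"z": -0.014,"ax": -0.2,"ay": -1.5,"az": 0,"gripper": 0.0}])

```text
time_s: 11.65
tcp_pos: [526.2, -47.8, 235.0]
tool_rot: [0.138, 0.728, 0.66, 0.121]
force: [0.3, -0.9, -0.3]
width: -0.002
```

Emit:
step_arm(commands=[{"x": 0.0045,"y": 0.0148,"z": -0.014,"ax": -0.2,"ay": -1.5,"az": 0,"gripper": 0.0},{"x": 0.0045,"y": 0.0148,"z": -0.014,"ax": -0.2,"ay": -1.5,"az": 0,"gripper": 0.0},{"x": 0.0045,"y": 0.0148,"z": -0.014,"ax": -0.2,"ay": -1.5,"az": 0,"gripper": 0.0},{"x": 0.0045,"y": 0.0148,"z": -0.014,"ax": -0.2,"ay": -1.5,"az": 0,"gripper": 0.0},{"x": 0,"y": 0,"z": 0,"ax": 0,"ay": 0,"az": 0,"gripper": 0.0}])

```text
time_s: 12.15
tcp_pos: [542.4, 14.4, 177.6]
tool_rot: [0.175, 0.718, 0.656, 0.154]
force: [-0.6, 0.2, -0.4]
width: 0.003
```

```bash
cat >> now.py <<'E'
    import sys
    if len(sys.argv)>1:
        p=vision.read_camera('wrist'); save(p,sys.argv[1])
        for o in vision.landmark_of('button_top',p): print(o,px2w(p,o['xy'],r=1))
        print(w2px(p,Tb))
E
python3 now.py wrist12
```

```text
pos [542.43  14.38 177.58] d(mm) [  1.51 -10.4   -1.15] rotvec [ 0.5  -0.11 -0.43] | 0.6736775074077326
joints [ 0.91  0.17 -1.16  2.19  0.65  0.51 -0.82] F [-0.64  0.21 -0.41] t 12.15 w 0.0027357192716937844
pos [542.43  14.38 177.58] d(mm) [ 30.05 -13.25 -42.1 ] rotvec [ 0.5  -0.11 -0.43] | 0.6736775074077326
joints [ 0.91  0.17 -1.16  2.19  0.65  0.51 -0.82] F [-0.64  0.21 -0.41] t 12.15 w 0.0027357192716937844
{'xy': [263.7, 223.7], 'confidence': 0.57} [581.75   0.18 124.15]
[259.64 223.8  210.07]
```

View pics/wrist12.png

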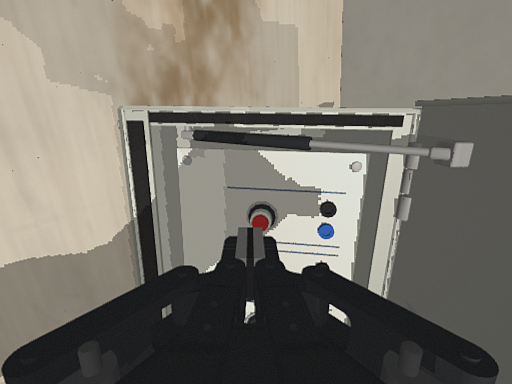

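Emit:
step_arm(commands=[{"x": 0.002,"y": -0.0055,"z": -0.001,"ax": 0.25,"ay": 0,"az": -0.2,"gripper": 0.0},{"x": 0.003,"y": -0.005,"z": -0.003,"ax": 0.25,"ay": 0,"az": -0.2,"gripper": 0.0},{"x": 0.009,"y": -0.001,"z": -0.014,"ax": 0,"ay": 0,"az": 0,"gripper": 0.0},{"x": 0.009,"y": -0.001,"z": -0.014,"ax": 0,"ay": 0,"az": 0,"gripper": 0.0},{"x": 0,"y": 0,"z": 0,"ax": 0,"ay": 0,"az": 0,"gripper": 0.0}])

```text
time_s: 12.75
tcp_pos: [567.0, -4.0, 145.9]
tool_rot: [0.173, 0.724, 0.649, 0.155]
force: [-0.9, -0.8, 0.4]
width: -0.006
```

```bash
python3 now.py wrist13; python3 - <<'E'
import cv2
im=cv2.imread('pics/wrist13.png'); cv2.imwrite('pics/w13z.png',cv2.resize(im[150:300,180:340],None,fx=4,fy=4,interpolation=cv2.INTER_CUBIC))
E
```

```text
pos [567.01  -3.99 145.93] d(mm) [-23.07   7.97  30.5 ] rotvec [-0.02 -0.07  0.59] | 0.5961461959457874
joints [ 0.79  0.28 -1.03  2.18  0.85  0.49 -0.97] F [-0.89 -0.81  0.43] t 12.75 w -0.005954004451161292
pos [567.01  -3.99 145.93] d(mm) [  5.47   5.12 -10.46] rotvec [-0.02 -0.07  0.59] | 0.5961461959457874
joints [ 0.79  0.28 -1.03  2.18  0.85  0.49 -0.97] F [-0.89 -0.81  0.43] t 12.75 w -0.005954004451161292
{'xy': [248.9, 229.9], 'confidence': 0.83} [571.47   7.1  140.69]
[247.59 225.58 167.08]
```

View pics/w13z.png

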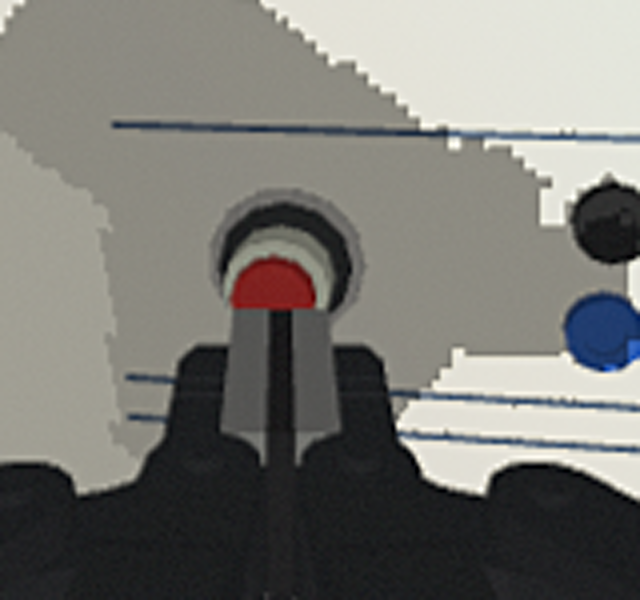

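Emit:
step_arm(commands=[{"x": 0.001,"y": 0.0045,"z": -0.001,"ax": 0,"ay": 0,"az": 0.3,"gripper": 0.0},{"x": 0.0025,"y": 0,"z": -0.005,"ax": 0,"ay": 0,"az": 0,"gripper": 0.0},{"x": 0,"y": 0,"z": 0,"ax": 0,"ay": 0,"az": 0,"gripper": 0.0}])

```text
time_s: 13.15
tcp_pos: [570.5, 2.8, 141.2]
tool_rot: [0.174, 0.721, 0.652, 0.157]
force: [0.3, -0.1, 0.5]
width: -0.001
```

```bash
python3 now.py
```

```text
pos [570.46   2.85 141.17] d(mm) [-26.52   1.13  35.26] rotvec [0.05 0.07 0.07] | 0.10816889644940876
joints [ 0.76  0.29 -1.01  2.18  0.88  0.49 -1.01] F [ 0.26 -0.06  0.47] t 13.15 w -0.0011675852260188957
pos [570.46   2.85 141.17] d(mm) [ 2.01 -1.72 -5.7 ] rotvec [0.05 0.07 0.07] | 0.10816889644940876
joints [ 0.76  0.29 -1.01  2.18  0.88  0.49 -1.01] F [ 0.26 -0.06  0.47] t 13.15 w -0.0011675852260188957
```

Contact should come in about 6 mm. I'll press in 2 mm steps along −n (x +1.1, z −1.6).

Emit:
step_arm(commands=[{"x": 0.0011,"y": -0.001,"z": -0.0017,"ax": 0,"ay": 0,"az": 0,"gripper": 0.0},{"x": 0.0011,"y": -0.0005,"z": -0.0017,"ax": 0,"ay": 0,"az": 0,"gripper": 0.0},{"x": 0,"y": 0,"z": 0,"ax": 0,"ay": 0,"az": 0,"gripper": 0.0}])

```text
time_s: 13.45
tcp_pos: [572.7, 1.2, 137.7]
tool_rot: [0.174, 0.721, 0.652, 0.157]
force: [0.4, 0.1, 0.2]
width: -0.003
```

Emit:
step_arm(commands=[{"x": 0.0011,"y": 0,"z": -0.0017,"ax": 0,"ay": 0,"az": 0,"gripper": 0.0},{"x": 0.0011,"y": 0,"z": -0.0017,"ax": 0,"ay": 0,"az": 0,"gripper": 0.0},{"x": 0,"y": 0,"z": 0,"ax": 0,"ay": 0,"az": 0,"gripper": 0.0}])

```text
time_s: 13.75
tcp_pos: [575.1, 1.3, 134.5]
tool_rot: [0.174, 0.721, 0.652, 0.157]
force: [-0.8, -0.5, 1.6]
width: 0.001
```

Emit:
step_arm(commands=[{"x": 0.0011,"y": 0,"z": -0.0017,"ax": 0,"ay": 0,"az": 0,"gripper": 0.0},{"x": 0.0011,"y": 0,"z": -0.0017,"ax": 0,"ay": 0,"az": 0,"gripper": 0.0},{"x": 0,"y": 0,"z": 0,"ax": 0,"ay": 0,"az": 0,"gripper": 0.0}])

```text
time_s: 14.05
tcp_pos: [577.4, 1.2, 131.1]
tool_rot: [0.174, 0.721, 0.652, 0.157]
force: [-1.7, -2.3, 1.6]
width: 0.001
```

Emit:
step_arm(commands=[{"x": 0.0011,"y": 0,"z": -0.0017,"ax": 0,"ay": 0,"az": 0,"gripper": 0.0},{"x": 0.0011,"y": 0,"z": -0.0017,"ax": 0,"ay": 0,"az": 0,"gripper": 0.0},{"x": 0,"y": 0,"z": 0,"ax": 0,"ay": 0,"az": 0,"gripper": 0.0}])

```text
time_s: 14.35
tcp_pos: [579.2, 1.0, 128.7]
tool_rot: [0.175, 0.721, 0.652, 0.156]
force: [-13.7, -2.0, 19.6]
width: 0.004
```

Emit:
step_arm(commands=[{"x": 0.0006,"y": 0,"z": -0.0008,"ax": 0,"ay": 0,"az": 0,"gripper": 0.0},{"x": 0,"y": 0,"z": 0,"ax": 0,"ay": 0,"az": 0,"gripper": 0.0}])

```text
time_s: 14.55
tcp_pos: [579.4, 1.1, 128.5]
tool_rot: [0.176, 0.721, 0.652, 0.155]
force: [-23.4, -2.6, 31.2]
width: -0.005
```

Emit:
step_arm(commands=[{"x": -0.0011,"y": 0,"z": 0.0017,"ax": 0,"ay": 0,"az": 0,"gripper": 0.0},{"x": -0.003,"y": 0,"z": 0.005,"ax": 0,"ay": 0,"az": 0,"gripper": 0.0},{"x": -0.009,"y": -0.01,"z": 0.013,"ax": 0,"ay": 0,"az": 0,"gripper": 0.0},{"x": -0.011,"y": -0.01,"z": 0.016,"ax": 0,"ay": 0,"az": 0,"gripper": 0.0},{"x": -0.011,"y": -0.01,"z": 0.016,"ax": 0,"ay": 0,"az": 0,"gripper": 0.0}])

```text
time_s: 15.05
tcp_pos: [544.1, -28.1, 178.4]
tool_rot: [0.173, 0.721, 0.652, 0.157]
force: [-0.2, -0.7, 1.0]
width: 0.003
```

```bash
python3 now.py wrist14; python3 - <<'E'
import cv2
im=cv2.imread('pics/wrist14.png'); cv2.imwrite('pics/w14z.png',cv2.resize(im[130:280,180:340],None,fx=4,fy=4,interpolation=cv2.INTER_CUBIC))
E
```

```text
pos [544.11 -28.09 178.43] d(mm) [-0.17 32.07 -2.  ] rotvec [-0.05  0.02 -0.01] | 0.05242133285764846
joints [ 1.05  0.18 -1.2   2.19  0.59  0.48 -0.68] F [-0.21 -0.74  0.99] t 15.05 w 0.003358120646075621
pos [544.11 -28.09 178.43] d(mm) [ 28.37  29.22 -42.95] rotvec [-0.05  0.02 -0.01] | 0.05242133285764846
joints [ 1.05  0.18 -1.2   2.19  0.59  0.48 -0.68] F [-0.21 -0.74  0.99] t 15.05 w 0.003358120646075621
{'xy': [255.9, 173.2], 'confidence': 0.72} [584.77  -3.23 116.41]
[252.58 171.51 196.53]
```

View pics/w14z.png

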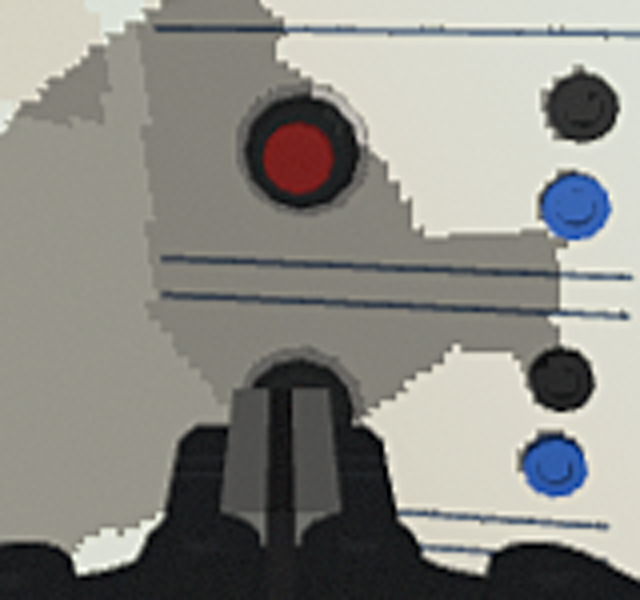

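The zoomed view shows the cap at (298,157) in its black collar with no white sleeve, so the button is in. Now I'll back clear of the box.

Emit:
step_arm(commands=[{"x": -0.015,"y": -0.015,"z": 0.02,"ax": 0,"ay": 1,"az": 0,"gripper": 0.0},{"x": -0.015,"y": -0.015,"z": 0.025,"ax": 0,"ay": 1,"az": 0,"gripper": 0.0},{"x": -0.015,"y": -0.015,"z": 0.025,"ax": 0,"ay": 1,"az": 0,"gripper": 0.0},{"x": -0.015,"y": -0.015,"z": 0.025,"ax": 0,"ay": 1,"az": 0,"gripper": 0.0},{"x": -0.015,"y": -0.015,"z": 0.025,"ax": 0,"ay": 1,"az": 0,"gripper": 0.0}])

```text
time_s: 15.65
tcp_pos: [480.5, -92.5, 270.6]
tool_rot: [0.15, 0.73, 0.656, 0.122]
force: [0.3, -0.6, -0.5]
width: 0.005
```

Emit:
step_arm(commands=[{"x": -0.01,"y": -0.03,"z": 0.02,"ax": 0,"ay": 1,"az": 0,"gripper": 0.0},{"x": -0.01,"y": -0.03,"z": 0.02,"ax": 0,"ay": 1,"az": 0,"gripper": 0.0},{"x": -0.01,"y": -0.03,"z": 0.02,"ax": 0,"ay": 1,"az": 0,"gripper": 0.0},{"x": 0,"y": 0,"z": 0,"ax": 0,"ay": 0,"az": 0,"gripper": 0.0}])

```text
time_s: 16.05
tcp_pos: [451.7, -187.9, 332.6]
tool_rot: [0.136, 0.735, 0.657, 0.103]
force: [0.7, -0.1, -0.2]
width: 0.001
```

```bash
python3 - <<'E'
from btn import *
from lid import cloud
s=sensors.state(); print(s['tcp_pos'],s['force'],s['joint_velocities'],s['time_s'])
for c in ('side','top'):
    p=vision.read_camera(c); save(p,c+'15')
    for t in ['multimeter','solder_reel','screwdriver','cutters','tape_yellow']:
        for o in vision.landmark_of(t,p)[:1]: print(c,t,o['xy'],o['confidence'])
    if c=='side':
        Pc=cloud(p); rel=(Pc-H); a=rel@(np.array([np.cos(psi),np.sin(psi),0])); b=rel@yb; z=rel[...,2]
        m=(p['depth']>0)&(z>40)&(z<185)&(abs(b)<120)&(a>-120)&(a<40)
        f=np.polyfit(z[m],a[m],1); print('lid elev deg',90+np.degrees(np.arctan(f[0])),m.sum())
        cv2.imwrite('pics/side15z.png',cv2.resize(p['color'][120:290,150:330,::-1],None,fx=3.5,fy=3.5))
p=vision.read_camera('wrist'); save(p,'wrist15')
E
```

```text
[ 451.65 -187.95  332.61] [ 0.73 -0.1  -0.2 ] [-0.02 -0.01 -0.09  0.06 -0.05 -0.01 -0.03] 16.05
side multimeter [295.7, 206.9] 0.95
side solder_reel [255.7, 181.0] 0.77
side cutters [281.9, 289.0] 0.7
side tape_yellow [287.2, 162.1] 0.42
lid elev deg 71.37007175225452 561
top solder_reel [331.4, 186.3] 0.71
top screwdriver [119.6, 257.9] 0.53
top cutters [177.5, 249.7] 0.86
top tape_yellow [380.7, 216.0] 0.47
```

View pics/side15z.png

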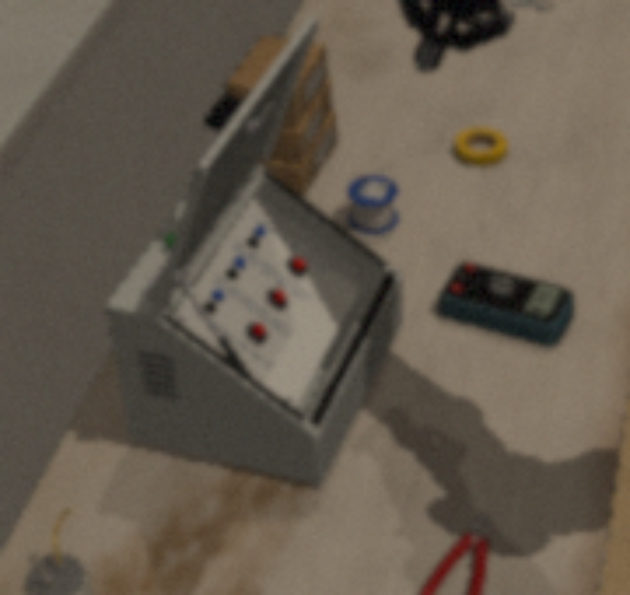

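View pics/wrist15.png

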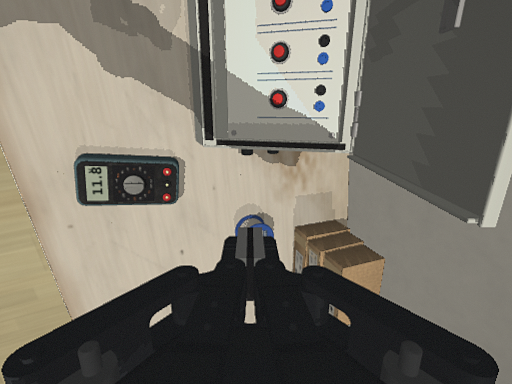

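View pics/top15.png

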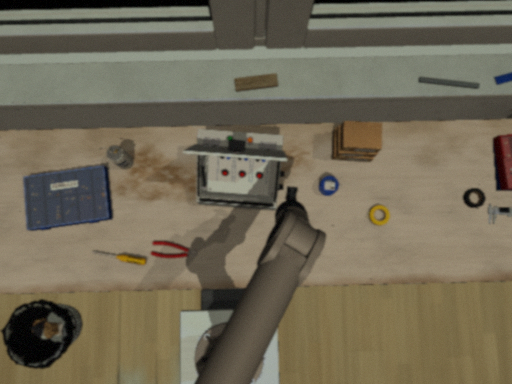

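The lid stands at about 71° elevation, which is about 1.85 rad open, so it is on its stop. In the side zoom all three red caps look alike at (258,331), (278,297) and (298,264). The bench items haven't moved and the arm is touching nothing, so I'll hand in.

```bash
python3 -c "
from rig import manip
print(manip.sign_off())"
```

```text
the job is handed in; nothing more can be done
None
```

The lid is open on its strut, the tripped breaker is pushed back in, and I handed the job in at about 16 s of the 43 s allowed. The sign-off gives no verdict, so I can't confirm the judged result.

- **Latch:** I turned the wing knob anticlockwise to about its open stop, using the jaws like a spanner. I had to hold the tool about 18° off the knob's axis, because the arm's joint limits would not let it line up fully.
- **Lid:** I gripped the knob and lifted the lid to about 0.9 rad, then let go. The strut carried it the rest of the way.
- **Button:** The left breaker was the tripped one. I pressed it with closed fingers and felt about 7 mm of travel. It then hit a hard stop, where the wrist force reached about 39 N, all of it at the fingertips.

**Last checks:**
- **Lid angle:** it measured about 71° from horizontal, roughly 1.85 rad open, which matches its stop.
- **Button:** no white sleeve shows, and the cap looks the same as the two set ones.
- **Arm:** it is clear of everything, with no force on the wrist.
- **Bench items:** all five look unmoved in the pictures. The networks missed the multimeter in the last top view and the screwdriver in the last side view, but each was found in the other view.

**What disagreed:** the breaker row sits about 10 mm to the right of the middle of the box as I had fitted it. I used the position seen by the cameras instead.

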